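# Close the heel press on two shoe heels

### The job

In the shoe repairer's shop, put the two shoe heels from the tray into the sloping press, rubber side up as they stand: the large one fully home in the wide nest, the small one in the narrow nest. Then take the hinged pressing frame by its bar and lower it gently (do not let it drop) until it lies on both heels. Let go, and leave the other things on the bench where they are.

Things in the scene. Friction and masses are not known exactly. Their poses are not given: they have to be found in the camera images.
- press: heavy fixed press, base 150 x 250; origin under its middle on the table, x horizontally from the press's low front (robot's side) to its hinge, y along the hinge axis, z up. Its steel deck slopes 30 degrees, low at the front; two rectangular fenced nests stand side by side on the deck.
- nest_large (a point): centre of the floor of the wide nest (inside 62 along the slope x 66 across), on the +y side of the press. Site axes are the deck's: x up the slope, y across, z square to the deck (30 degrees from vertical, leaning to the front). The nest has a flat floor and four fence walls 16 high, 6 thick, no chamfer.
- nest_small (a point): the same for the narrow nest (inside 50 x 50, same fences and axes), 110 from the wide one toward -y.
- heel_large: large stacked wooden shoe heel with a black rubber top, standing upright in the tray: 56 (x) x 60 (y) x 55 high, about 0.15 kg. Origin at centre of its underside, z up to the rubber. Flat front at -x, flat parallel sides at +-y (from the front back to x = +8), the two back corners rounded. It stands in the nest rubber up, either way round.
- heel_small: small heel of the same make: 44 (x) x 44 (y) x 55 high, about 0.08 kg, flat sides from the front back to x = +8; the rest as the large one.
- frame (a joint): hinge angle of the pressing frame, rad: 0 = parallel to the deck, lying on two seated heels; grows as it opens; 2.09 would be upright. It starts open at 1.72 to 1.88 (stop at 1.90), leaning 12 to 21 degrees to the robot above the nests, so they are reached square to the deck, not straight down. Friction (0.3 N m) holds it there; below about 1.6 it falls shut (0.8 kg). Without heels: -0.12.
- frame_hinge (a point): middle of the hinge axis at the top of the slope, 59 above the deck surface, 65 up the slope from the nest centres; same axes as the nests, fixed.
- frame_bar (a point): middle of the round steel bar (14 dia, 220 long, along y) joining the ends of the frame's two side arms, 155 from the hinge axis: hold the frame here. The bar can turn between the fingers. Free round its middle 200; a crosspiece (30 wide, 10 thick) that presses the heels runs parallel, near edge 75 from the bar. The axes turn with the frame and match the nests' at 0.
- tray: low fixed plywood tray 160 x 250, floor 6 thick, rim 16 high; origin under its middle; the heels stand on its floor.
- polish_tin: flat round steel tin, 64 dia x 24 high; a bystander
- cement_jar: amber glass jar with black cap, 56 dia x 85 high; a bystander
- hammer: hammer lying flat at the right; a bystander
- brush: brush lying flat at the left; a bystander
- shoe_last: pale wooden shoe last, about 210 long, 73 high; a bystander
- awl: awl, 140 long, lying flat; a bystander
- spool: wooden spool standing, 48 dia x 50 high; a bystander
Things that resemble listed ones, but are neither listed nor needed, are in the scene too. Leave any green look-alike of the heel_small alone.

How it is judged:
On the way, in this order (a step that is already met when the one before it is completed fails the run):
1. both heels are seated in their nests, the frame still open (distance between heel_large and nest_large below 0.008 m and angle between the z axis of heel_large and the z axis of nest_large, either way round below 0.07 rad and distance between heel_small and nest_small below 0.008 m and angle between the z axis of heel_small and the z axis of nest_small, either way round below 0.07 rad and value of joint frame above 1.2 rad), for 0.2 s.
2. the frame lies on the heels (distance between heel_large and nest_large below 0.008 m and angle between the z axis of heel_large and the z axis of nest_large, either way round below 0.07 rad and distance between heel_small and nest_small below 0.008 m and angle between the z axis of heel_small and the z axis of nest_small, either way round below 0.07 rad and value of joint frame between -0.03 and 0.03 rad), for 0.2 s.
At the end, for the whole second after the job is handed in: The large heel sits in the wide nest and the small one in the narrow nest, underside centre within 8 mm of the nest-floor centre and square to the deck within 0.07 rad (4 degrees); the frame lies on both (joint within 0.03 rad of 0); all at rest and released (all of step 2 and linear speed of each of heel_large, heel_small below 0.02 m/s); the robot touches nothing.
It fails at once if the frame falls or is slammed shut (faster than 2 rad/s) (velocity of joint frame below -2 rad/s).
It fails at once if a bystander is moved more than 40 mm (distance of any of polish_tin, cement_jar, hammer, brush, shoe_last, awl, spool from where it was at the start of the episode above 0.04 m).
It also fails if it takes over 72 s, if anything falls off the work surface, if the arm or the gripper's body presses on something with over 40 N, if the wrist force passes 120 N, or if a joint passes its speed limit or range.

### The arm

A 6-joint arm with a two-finger parallel gripper is mounted at the origin on the work surface. World frame = base frame: x ahead of the robot, y to its left, z up, the work surface at z = 0. Lengths are in m, angles in rad, forces in N, time in s.
With the tool pointing down it reaches from about 0.25 to 0.725 m from the base axis. Payload 4 kg.
Tool frame: the origin (TCP) lies on the front face of the gripper's body, between the roots of the fingers; the fingertips stand 73 mm ahead of it and the grasp point (between the pads) lies 54 mm ahead of it; z points along the fingers, y is the line along which they close (so a half turn about z gives the same grasp; the last joint's range is limited). The gripper opens to 85 mm and grips with 20 to 120 N. Pads are 22 mm wide; open, the fingers measure 114 mm over their backs; the gripper's body (76 mm by 85 mm) begins 54 mm behind the grasp point. The pads swing forward as they close: fully open they stand 13 mm farther back than shut.
Start: joints at [1.311, 0.241, 0.005, 1.335, 0, 1.571], TCP at [0.128, 0.483, 0.304] pointing down, gripper open.
Joint ranges: [-2.72, 2.72], [-1.05, 1.87], [-1.09, 1.28], [-1.99, 2.15], [-1.42, 1.44], [-3.14, 3.14]. Speed limits (rad/s): [2.79, 2.79, 3.14, 3.14, 3.14, 3.14].

### API

Orientations are given as a unit quaternion [x, y, z, w].
In Python, from workcell import bot gives the robot as it stands. The module is installed in compiled form; this text tells all that it offers.
- The arm moves only by the tool step_arm, never from a script. Its argument "rows" is a list of rows, each a list of 2 entries, a list of its own where there are three numbers: the shift along the tool's x, y, z in mm, then the turn about the tool's z in degrees. A call has 1 to 12 rows; each row is the pose to reach, as a shift and turn from the pose commanded when the call began, along the tool's axes at that moment; what a row does not reach only later rows make up. A row lasts 1/8 s, in which the tool goes at most 62.5 mm and 10.7 degrees, less where a joint would pass 70% of its speed; a pose out of reach is approached as far as the arm can. A call with a gripper value outside its range is refused whole. "claw" is the gripper's target within -1 to 1 (shut at 1, half-way at 0, fully open at -1), set as the call begins (left out, the last holds). The fingers move at their own pace and stop on an object; the grip force is fixed at half the most. Time passes only in rows, so rows that repeat a pose let the fingers close. It gives the time, the measured TCP pose, the force, the opening and the grip force at its end, in the units of the state.
- bot.get_obs(): the state, without advancing time (a new reading comes with each control period).
- bot.camera(name): name is "scene" or "top" or "wrist"; returns (picture, depth): 400x640x3 uint8, red, green, blue; 400x640 float32, m along the optical axis (not along the pixel's ray), 0 where there is no reading.
- bot.camera_params(name): a dict with "fx", "fy", "cx", "cy" (pixels), "D" ([k1, k2, p1, p2, k3] as OpenCV has them; the pictures are not rectified), "pose" (4x4, takes a point from camera to world coordinates). Camera axes: x right, y up, looking along -z (the intrinsics and any distortion apply to the point x, -y, -z); pixel columns grow to the right and rows downward; lengths in m; the calibration is good to about 2 mm. A picture is of the moment at which its call begins: read the wrist's pose just before it. camera_params takes no time and is no camera call; for the wrist camera it gives the pose at the moment of the call.
- bot.job_done(): hands the job in; it is judged then, once.
Trained networks look in the newest picture that a camera, given by its name, has taken for a name from the list of things; names that differ only in an ending like _2 or _b are one class to them, and where a whole thing is asked for, a point or a joint stands for the part that bears it (a point fixed in the world has none). Each returns a list of dicts, best first, with "score" (0 to 1); they miss things now and then, are a little off and sometimes report something else, mostly with a low value. They report only what shows in the picture. A call takes as long as a camera call. They do not tell look-alikes from the thing itself.
- bot.trace(target, camera): "pixels" (400x640 bool, what is visible of it) and "uv" ([column, row] in pixels, amid what is visible of it).
The state is a dict: "clock": time; "joint_pos": joint angles; "joint_vel": joint speeds; "tau": joint torques, N m; "eef_pos": TCP position; "tool_rot": TCP orientation; "ft_force": force on the tool from outside, world axes, zero at the start; "ft_torque": the same for the moment, N m; "grip_width": finger opening in m; "grasp_force": force on a finger pad.
Only numpy, scipy, OpenCV 4.12 (cv2) and the standard library are available. Lean on these libraries where they do the work, as an engineer would, in place of code of your own. Each camera call takes 0.05 s, during which the arm holds its last target. There are 200 camera calls.

## Working session

There is one attempt and no reset: what is moved stays moved. The work goes in short steps, Python scripts to look and compute and a tool call to move; the robot and the scene stay as the last step left them, time stands still between calls to the robot, and variables do not carry over. Pictures are saved under pics/ and viewed, at most 10 in all, crops included, and the job is handed in when it is done.

Besides the shell and the picture viewer there is one more tool, called after ">>>" as name(argument=value, ...), one argument or row to a line, values as JSON. step_arm: Moves the arm, as the interface text tells. Its arguments: {"type":"object","properties":{"rows":{"type":"array"},"claw":{"type":"number"}},"required":["rows"]}

```bash
mkdir -p pics
cat > h.py <<'E'
import numpy as np, cv2
from scipy.spatial.transform import Rotation as R
from workcell import bot
def cloud(d,P):
    v,u=np.mgrid[0:400,0:640]
    K=np.array([[P['fx'],0,P['cx']],[0,P['fy'],P['cy']],[0,0,1.]])
    n=cv2.undistortPoints(np.stack([u,v],-1).reshape(-1,1,2).astype(np.float64),K,np.array(P['D'],float)).reshape(400,640,2)
    p=np.stack([n[...,0]*d,-n[...,1]*d,-d],-1)
    T=np.array(P['pose']); return p@T[:3,:3].T+T[:3,3]
def look(name):
    P=bot.camera_params(name); im,d=bot.camera(name); return im,d,cloud(d,P)
E
python3 - <<'E'
from h import *
for c in ["scene","top"]:
    im,d,X=look(c); cv2.imwrite(f"pics/{c}0.png",im[...,::-1]); np.savez(f"{c}0.npz",im=im,d=d,X=X)
    for t in ["press","heel_large","heel_small","frame_bar","tray","polish_tin","cement_jar","shoe_last","spool"]:
        for r in bot.trace(t,c)[:3]:
            m=r["pixels"]&(d>0); q=X[m]
            print(c,t,round(r["score"],2),np.round(r["uv"]),m.sum(),np.round(np.percentile(q,[2,50,98],axis=0),3).tolist() if m.sum() else '')
o=bot.get_obs(); print(o)
E
```

```text
scene press 0.58 [366. 165.] 4153 [[0.533, 0.055, 0.006], [0.625, 0.144, 0.085], [0.686, 0.304, 0.301]]
scene heel_large 0.72 [318. 232.] 559 [[0.587, -0.142, 0.009], [0.621, -0.119, 0.06], [0.649, -0.078, 0.066]]
scene heel_small 0.87 [282. 262.] 371 [[0.569, -0.259, 0.008], [0.597, -0.242, 0.059], [0.615, -0.215, 0.065]]
scene heel_small 0.73 [253. 228.] 342 [[0.427, -0.217, 0.004], [0.455, -0.195, 0.053], [0.476, -0.168, 0.06]]
scene heel_small 0.69 [236. 256.] 381 [[0.444, -0.309, 0.002], [0.474, -0.289, 0.053], [0.488, -0.263, 0.059]]
scene frame_bar 0.71 [371. 134.] 1285 [[0.558, 0.066, 0.002], [0.617, 0.174, 0.216], [0.65, 0.365, 0.303]]
scene tray 0.77 [298. 258.] 3714 [[0.534, -0.303, 0.001], [0.625, -0.19, 0.007], [0.691, -0.057, 0.019]]
scene polish_tin 0.74 [285. 185.] 328 [[0.401, -0.031, 0.003], [0.433, -0.004, 0.024], [0.46, 0.028, 0.029]]
scene polish_tin 0.73 [369. 152.] 3261 [[0.53, 0.06, 0.001], [0.621, 0.161, 0.098], [0.679, 0.424, 0.302]]
scene cement_jar 0.78 [390. 228.] 343 [[0.759, -0.002, 0.02], [0.782, 0.017, 0.084], [0.809, 0.048, 0.089]]
scene shoe_last 0.
[... 1978 characters left out ...]
092]]
{'clock': 1.0, 'joint_pos': array([ 1.31099002e+00,  2.40571222e-01,  5.01980759e-03,  1.33519311e+00,
       -1.54411808e-05,  1.57078357e+00]), 'joint_vel': array([ 0.00024816, -0.00219329, -0.00146464,  0.00109333,  0.00023939,
       -0.00144567]), 'tau': array([-9.12887481e-04, -3.72214651e+01,  2.52697849e+01,  1.19533612e-03,
       -4.61221043e-05, -2.35229329e-07]), 'eef_pos': array([0.1284523 , 0.48322713, 0.30392843]), 'tool_rot': array([1.29531786e-01, 9.91575270e-01, 2.46818735e-05, 1.10107708e-05]), 'ft_force': array([ 0.25846403,  0.56051157, -0.02216543]), 'ft_torque': array([-0.01852528,  0.00040824,  0.0313465 ]), 'grasp_force': 0.0, 'grip_width': 0.08512345530861715}
```

Run:
```python
import cv2,numpy as np
a=cv2.imread("pics/scene0.png")[90:390,180:500]; b=cv2.imread("pics/top0.png")[110:280,120:460]
cv2.imwrite("pics/s1.png",cv2.resize(a,(640,600),interpolation=2)); cv2.imwrite("pics/t1.png",cv2.resize(b,(800,400),interpolation=2))
```

```text
(no output)
```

View pics/s1.png

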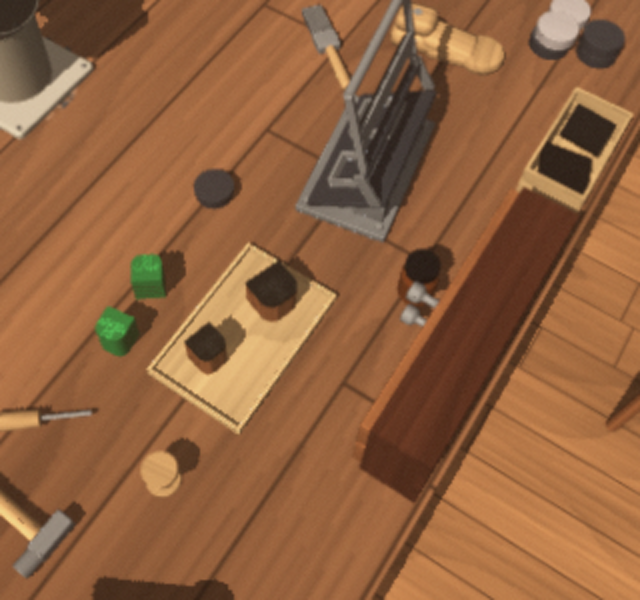

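View pics/t1.png

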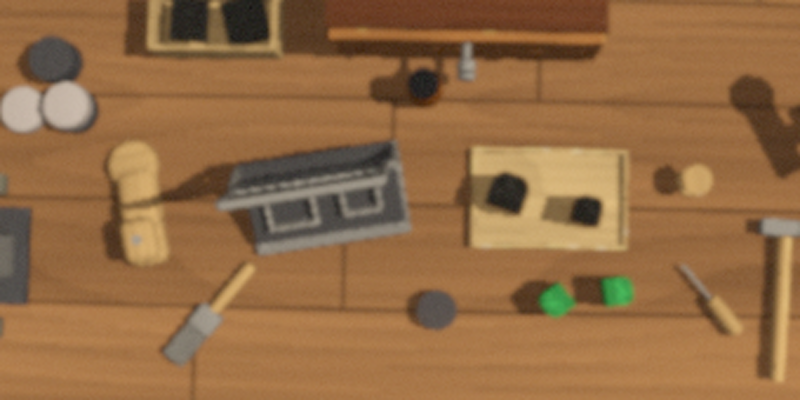

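The pictures show the press with its frame open, the two heels in the tray, and two green look-alikes in front of the tray. I'll move over the tray for a close look.

>>> step_arm(
  rows=[
    [[-548,-506,-30],-22],
    [[-548,-506,-30],-22],
    [[-548,-506,-30],-22],
    [[-548,-506,-30],-22],
    [[-548,-506,-30],-22],
    [[-548,-506,-30],-22],
    [[-548,-506,-30],-22],
    [[-548,-506,-30],-22],
    [[-548,-506,-30],-22],
    [[-548,-506,-30],-22],
    [[-548,-506,-30],-22],
    [[-548,-506,-30],-22],
  ],
  claw=-1,
)

```text
clock: 2.5
eef_pos: [0.5263, -0.1443, 0.3339]
tool_rot: [-0.062, 0.998, 0.0, 0.0]
ft_force: [0.5, 0.8, 0.3]
grip_width: 0.0854
grasp_force: 0.0
```

```bash
cat >> h.py <<'E'
import json
def log():
    o=bot.get_obs(); open('log.jsonl','a').write(json.dumps([list(o['joint_pos']),list(o['eef_pos']),list(o['tool_rot'])])+'\n'); return o
def top_rect(X,m,zmin,zmax):
    q=X[m]; q=q[(q[:,2]>zmin)&(q[:,2]<zmax)]
    r=cv2.minAreaRect((q[:,:2]*1000).astype(np.float32)); return q,r
E
python3 - <<'E'
from h import *
o=log(); print(o['joint_pos'].round(3),o['tool_rot'].round(4))
im,d,X=look("wrist"); cv2.imwrite("pics/w1.png",im[...,::-1]); np.savez("w1.npz",im=im,d=d,X=X)
P=bot.camera_params("wrist"); print(np.round(P['pose'],3))
for t in ["heel_large","heel_small"]:
    for r in bot.trace(t,"wrist")[:3]:
        m=r["pixels"]&(d>0); q,rc=top_rect(X,m,.053,.07)
        print(t,round(r["score"],2),np.round(r["uv"]),m.sum(),len(q),rc,q[:,2].mean() if len(q) else '')
E
```

```text
[-0.268  0.322  0.193  1.441  0.    -0.392] [-6.190e-02  9.981e-01  0.000e+00  4.000e-04]
[[-0.119 -0.948 -0.296  0.454]
 [ 0.993 -0.115 -0.03  -0.16 ]
 [-0.005 -0.297  0.955  0.401]
 [ 0.     0.     0.     1.   ]]
heel_large 0.6 [337. 240.] 2808 2093 ((616.7830810546875, -110.08959197998047), (60.391456604003906, 56.08369445800781), 71.9880599975586) 0.05929679039275378
heel_small 0.96 [282.  93.] 1748 1240 ((446.48388671875, -188.23077392578125), (43.39376449584961, 43.79832458496094), 38.3341064453125) 0.05382168163018651
heel_small 0.76 [235. 211.] 1942 1370 ((590.8715209960938, -235.3892059326172), (44.10794448852539, 45.54972839355469), 77.00511169433594) 0.05926235864717403
heel_small 0.72 [197.  96.] 2268 1235 ((464.3847961425781, -285.65350341796875), (43.61458206176758, 44.430938720703125), 8.048721313476562) 0.05378285249352123
```

View pics/w1.png

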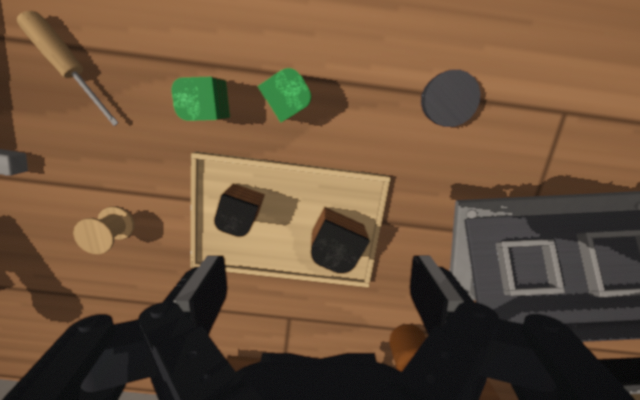

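>>> step_arm(
  rows=[
    [[31,316,-50],0],
    [[31,316,-50],0],
    [[31,316,-50],0],
    [[31,316,-50],0],
    [[31,316,-50],0],
    [[31,316,-50],0],
    [[31,316,-50],0],
  ],
)

```text
clock: 3.52
eef_pos: [0.4545, 0.1683, 0.3839]
tool_rot: [-0.064, 0.998, -0.0, 0.0]
ft_force: [0.4, -0.3, 0.0]
grip_width: 0.0852
grasp_force: 0.0
```

Run:
```python
from h import *
o=log(); print(o['clock'],o['joint_pos'].round(3),o['eef_pos'].round(3))
im,d,X=look("wrist"); cv2.imwrite("pics/w2.png",im[...,::-1]); np.savez("w2.npz",im=im,d=d,X=X)
for t in ["press","frame_bar"]:
    for r in bot.trace(t,"wrist")[:2]:
        m=r["pixels"]&(d>0); q=X[m]; np.save(t+".npy",m)
        print(t,round(r["score"],2),np.round(r["uv"]),m.sum(),np.round(np.percentile(q,[2,50,98],axis=0),3).tolist())
```

```text
3.525 [ 0.355  0.19   0.147  1.527 -0.     0.228] [0.455 0.168 0.384]
press 0.7 [318. 282.] 24669 [[0.525, 0.065, 0.013], [0.604, 0.183, 0.069], [0.661, 0.293, 0.214]]
frame_bar 0.73 [321. 331.] 6466 [[0.592, 0.078, 0.137], [0.616, 0.193, 0.153], [0.648, 0.289, 0.221]]
```

View pics/w2.png

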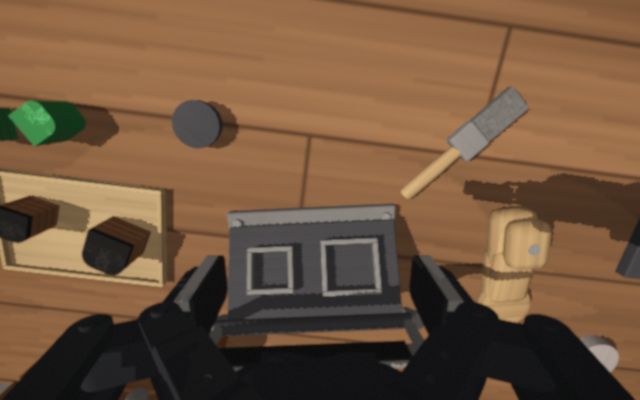

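```bash
cat > press.py <<'E'
from h import *
def fit(npz):
    X=np.load(npz)['X']; d=np.load(npz)['d']
    box=np.zeros((400,640),bool); box[225:310,232:395]=1
    q=X[box&(d>0)]; q=q[(q[:,2]<.15)&(q[:,0]<.68)]
    rng=np.random.default_rng(0);best=None
    for _ in range(500):
        a=q[rng.choice(len(q),3,0)]; n=np.cross(a[1]-a[0],a[2]-a[0]); n/=np.linalg.norm(n)+1e-12
        if n[2]<0:n=-n
        if abs(np.degrees(np.arccos(min(1,n[2])))-30)>6: continue
        k=(abs((q-a[0])@n)<.002)
        if best is None or k.sum()>best.sum(): best=k
    c=q[best].mean(0); n=np.linalg.svd(q[best]-c)[2][2]; n*=np.sign(n[2])
    print("tilt",np.degrees(np.arccos(n[2])),"heading",np.degrees(np.arctan2(-n[1],-n[0])),best.sum(),len(q))
    return q,c,n
if __name__=="__main__":
    q,c,n=fit("w2.npz")
    psi=np.arctan2(-n[1],-n[0])
    for it in range(2):
        ey=np.array([-np.sin(psi),np.cos(psi),0]); ey-=n*(ey@n); ey/=np.linalg.norm(ey); ex=np.cross(ey,n)
        h=(q-c)@n; f=q[(h>.010)&(h<.022)]; p=np.c_[(f-c)@ex,(f-c)@ey]*1000
        print(len(f),np.percentile(h[h>.01],[10,50,90])*1000)
        mid=(p[:,1].min()+p[:,1].max())/2
        for s in (p[p[:,1]<mid-0],p[p[:,1]>mid]):
            r=cv2.minAreaRect(s.astype(np.float32)); print(r)
            for hh in (.016,): 
                C=c+ex*r[0][0]/1000+ey*r[0][1]/1000; print("floor centre",C.round(4), "extent",np.percentile(s,[1,99],axis=0).round(1).tolist())
    print("psi",np.degrees(psi),"n",n,"deck front pt",c)
    r=cv2.minAreaRect((q[abs((q-c)@n)<.003][:,:2]*1000).astype(np.float32)); print(r)
    # bar: scene/top cloud
    for f in ("scene0.npz","top0.npz"):
        X=np.load(f)['X'].reshape(-1,3); b=X[(X[:,2]>.27)&(X[:,2]<.33)&(X[:,0]>.5)&(X[:,0]<.72)&(X[:,1]>.03)&(X[:,1]<.33)]
        c2=b.mean(0); v=np.linalg.svd(b-c2)[2][0]; v*=np.sign(v[1]); t=(b-c2)@v; print(f,len(b),c2,v,"yaw",np.degrees(np.arctan2(-v[0],v[1])),(c2+v*(t.min()+t.max())/2).round(4),t.max()-t.min(),np.percentile(b[:,2],[5,95]))
E
python3 press.py
```

```text
tilt 30.004260866647176 heading 10.106123787542447 11561 13810
1784 [14.3898396  15.82813812 16.97809427]
((2.132213592529297, -58.229347229003906), (62.06635284423828, 62.547210693359375), 0.04366488382220268)
floor centre [0.6115 0.1217 0.0584] extent [[-28.6, -88.9], [32.9, -27.2]]
((2.1762542724609375, 51.88746643066406), (78.17217254638672, 74.13674926757812), 89.98139190673828)
floor centre [0.5923 0.2302 0.0585] extent [[-34.7, 13.0], [38.8, 90.5]]
1784 [14.3898396  15.82813812 16.97809427]
((2.132213592529297, -58.229347229003906), (62.06635284423828, 62.547210693359375), 0.04366488382220268)
floor centre [0.6115 0.1217 0.0584] extent [[-28.6, -88.9], [32.9, -27.2]]
((2.1762542724609375, 51.88746643066406), (78.17217254638672, 74.13674926757812), 89.98139190673828)
floor centre [0.5923 0.2302 0.0585] extent [[-34.7, 13.0], [38.8, 90.5]]
psi 10.106123787542447 n [-0.49230562 -0.08774728  0.86598822] deck front pt [0.59951193 0.17874537 0.05737633]
((599.25927734375, 178.44424438476562), (102.22521209716797, 235.3794403076172), 7.984066009521484)
scene0.npz 386 [0.59963583 0.1651641  0.29693792] [-0.16771923  0.98582021  0.0053636 ] yaw 9.655376639945615 [0.5978 0.1761 0.297 ] 0.23059022643581184 [0.27647066 0.30324094]
top0.npz 332 [0.59102158 0.17731919 0.30002175] [-0.17381225  0.9847772   0.0017775 ] yaw 10.009561667214868 [0.5909 0.1782 0.3   ] 0.2308866444345778 [0.29388276 0.3055259 ]
```

>>> step_arm(
  rows=[
    [[22,-87,-50],-2.8],
    [[22,-87,-100],-2.8],
    [[22,-87,-150],-2.8],
    [[22,-87,-200],-2.8],
    [[22,-87,-250],-2.8],
    [[22,-87,-300],-2.8],
    [[22,-87,-300],-2.8],
  ],
)

```text
clock: 4.55
eef_pos: [0.4282, 0.0747, 0.6294]
tool_rot: [-0.086, 0.996, 0.002, 0.028]
ft_force: [0.2, -0.1, -0.1]
grip_width: 0.0854
grasp_force: 0.0
```

Run:
```python
from h import *
o=log(); print(o['clock'],o['joint_pos'].round(3),o['eef_pos'].round(3),R.from_quat(o['tool_rot']).as_matrix().round(3).tolist())
```

```text
4.55 [ 1.73e-01  2.16e-01  8.51e-01  2.15e+00 -0.00e+00  1.00e-03] [0.428 0.075 0.629] [[-0.984, -0.17, 0.056], [-0.17, 0.985, 0.01], [-0.056, 0.0, -0.998]]
```

>>> step_arm(
  rows=[
    [[0,0,-300],0],
    [[0,0,-300],0],
    [[0,0,-300],0],
    [[0,0,-300],0],
    [[0,0,-300],0],
    [[0,0,-300],0],
  ],
)

```text
clock: 5.3
eef_pos: [0.3809, 0.0672, 0.6574]
tool_rot: [-0.086, 0.995, 0.005, 0.057]
ft_force: [-0.4, -0.2, 0.4]
grip_width: 0.0854
grasp_force: 0.0
```

Run:
```python
from h import *
o=log(); print(o['clock'],o['joint_pos'].round(3),o['eef_pos'].round(3),R.from_quat(o['tool_rot']).as_matrix().round(3).tolist())
```

```text
5.3 [1.750e-01 1.070e-01 8.000e-01 2.149e+00 0.000e+00 1.000e-03] [0.381 0.067 0.657] [[-0.979, -0.172, 0.113], [-0.171, 0.985, 0.02], [-0.115, 0.0, -0.993]]
```

>>> step_arm(
  rows=[
    [[0,0,30],0],
    [[0,0,30],0],
  ],
)

```text
clock: 5.55
eef_pos: [0.3842, 0.0677, 0.6252]
tool_rot: [-0.086, 0.995, 0.005, 0.054]
ft_force: [0.0, -0.0, -0.2]
grip_width: 0.0855
grasp_force: 0.0
```

```bash
cat > kin.py <<'E'
from h import *
from scipy.optimize import least_squares
D=[json.loads(l) for l in open('log.jsonl')]
D.append([[1.31099,.240571,.00502,1.335193,0,1.570784],[.1284523,.48322713,.30392843],[.1295318,.991575,0,0]])
def fk(p,q):
    r0,z0,L1,a1,L2,a2,L3=p; s=q[1]-q[2]
    r=r0+L1*np.sin(q[1]+a1)+L2*np.cos(s+a2)+L3*np.cos(s+q[3])
    z=z0+L1*np.cos(q[1]+a1)-L2*np.sin(s+a2)-L3*np.sin(s+q[3])
    return r,z
def res(p):
    e=[]
    for q,x,_ in D:
        r,z=fk(p,q); e+=[r-np.hypot(x[0],x[1]),z-x[2]]
    return np.array(e+list((np.array(p)-[0,.1,.3,0,.3,0,.25])*1e-3))
S=least_squares(res,[0,.1,.3,0,.3,0,.25]); p=S.x
if __name__=="__main__":
    print(p.round(4),np.abs(res(p)[:-7]).max())
E
python3 - <<'E'
from h import *
o=log(); print(o['clock'],o['joint_pos'].round(3),o['eef_pos'].round(3),R.from_quat(o['tool_rot']).as_matrix()[:,2].round(3).tolist())
E
python3 kin.py
```

```text
5.55 [1.750e-01 6.500e-02 6.490e-01 2.046e+00 0.000e+00 1.000e-03] [0.384 0.068 0.625] [0.107, 0.019, -0.994]
[ 0.      0.2407  0.4933  0.      0.3915 -0.0204  0.3322] 4.2276721058942535e-06
```

>>> step_arm(
  rows=[
    [[-100,0,-1500],0],
    [[-100,0,-1500],0],
    [[-100,0,-1500],0],
    [[-100,0,-1500],0],
    [[-100,0,-1500],0],
    [[-100,0,-1500],0],
  ],
)

```text
clock: 6.3
eef_pos: [0.3393, 0.0598, 0.6803]
tool_rot: [-0.086, 0.992, 0.008, 0.087]
ft_force: [-0.0, -0.2, 0.2]
grip_width: 0.0853
grasp_force: 0.0
```

```bash
cat > st.py <<'E'
from h import *
o=log(); Z=R.from_quat(o['tool_rot']).as_matrix()
print(o['clock'],o['joint_pos'].round(3),o['eef_pos'].round(4),"R",Z.round(3).tolist(),"tilt",np.degrees(np.arccos(-Z[2,2])).round(2),"head",np.degrees(np.arctan2(Z[1,2],Z[0,2])).round(1))
E
python3 st.py
```

```text
6.3 [1.74e-01 1.40e-02 7.67e-01 2.15e+00 0.00e+00 1.00e-03] [0.3393 0.0598 0.6803] R [[-0.97, -0.172, 0.171], [-0.17, 0.985, 0.03], [-0.174, 0.0, -0.985]] tilt 10.0 head 10.0
```

>>> step_arm(
  rows=[
    [[-40,0,-100],0],
    [[-40,0,-100],0],
  ],
)

```text
clock: 6.55
eef_pos: [0.3523, 0.062, 0.7]
tool_rot: [-0.086, 0.989, 0.01, 0.116]
ft_force: [-0.5, -0.9, 0.9]
grip_width: 0.0852
grasp_force: 0.0
```

>>> step_arm(
  rows=[
    [[-40,0,-100],0],
    [[-40,0,-100],0],
  ],
)

```text
clock: 6.8
eef_pos: [0.3591, 0.0632, 0.7192]
tool_rot: [-0.086, 0.986, 0.013, 0.144]
ft_force: [0.2, 0.2, -0.3]
grip_width: 0.0852
grasp_force: 0.0
```

```bash
python3 st.py
```

```text
6.8 [1.740e-01 4.600e-02 9.160e-01 2.149e+00 0.000e+00 1.000e-03] [0.3591 0.0632 0.7192] R [[-0.944, -0.172, 0.282], [-0.165, 0.985, 0.05], [-0.287, 0.0, -0.958]] tilt 16.65 head 10.0
```

```bash
cat > plan.py <<'E'
from h import *
def rows(wps,turns=None,o=None):
    """world TCP waypoints -> rows in tool axes"""
    o=o or bot.get_obs(); M=R.from_quat(o['tool_rot']).as_matrix(); p=o['eef_pos']
    out=[]
    for i,w in enumerate(wps):
        s=M.T@(np.array(w)-p)*1000; out.append([[int(round(v)) for v in s],0 if turns is None else round(float(turns[i]),1)])
    return out
def pol(r,az,z): return [r*np.cos(np.radians(az)),r*np.sin(np.radians(az)),z]
def show(rs):
    for i in range(0,len(rs),12): print(json.dumps(rs[i:i+12]))
E
python3 - <<'E'
from plan import *
az=10-12*np.arange(1,15); az[-1]=-155
z=np.maximum(.50,.70-.04*np.arange(1,15)); r=np.maximum(.30,.36-.02*np.arange(1,15))
show(rows([pol(a,b,c) for a,b,c in zip(r,az,z)],2*np.arange(1,15)))
E
```

```text
[[[48, -71, 48], 2.0], [[97, -130, 74], 4.0], [[156, -176, 98], 6.0], [[208, -223, 125], 8.0], [[268, -260, 149], 10.0], [[323, -286, 132], 12.0], [[382, -299, 115], 14.0], [[442, -299, 97], 16.0], [[501, -286, 79], 18.0], [[555, -260, 63], 20.0], [[604, -224, 48], 22.0], [[644, -177, 36], 24.0]]
[[[675, -123, 27], 26.0], [[690, -79, 23], 28.0]]
```

>>> step_arm(
  rows=[
    [[48,-71,48],2],
    [[97,-130,74],4],
    [[156,-176,98],6],
    [[208,-223,125],8],
    [[268,-260,149],10],
    [[323,-286,132],12],
    [[382,-299,115],14],
    [[442,-299,97],16],
    [[501,-286,79],18],
    [[555,-260,63],20],
    [[604,-224,48],22],
    [[644,-177,36],24],
  ],
)

```text
clock: 8.3
eef_pos: [-0.1522, -0.2416, 0.4995]
tool_rot: [0.122, 0.982, 0.044, 0.139]
ft_force: [-0.1, -1.3, -0.1]
grip_width: 0.0853
grasp_force: 0.0
```

```bash
python3 st.py
python3 - <<'E'
from plan import *
show(rows([pol(.3,-144,.5),pol(.3,-152,.54)],[2,4]))
E
```

```text
8.3 [-2.281 -0.05   0.151  2.002  0.183 -2.054] [-0.1522 -0.2416  0.4995] R [[-0.931, 0.228, 0.284], [0.252, 0.966, 0.051], [-0.263, 0.119, -0.957]] tilt 16.77 head 10.3
[[[101, 43, -23], 2.0], [[120, 77, -66], 4.0]]
```

>>> step_arm(
  rows=[
    [[101,43,-23],2],
    [[120,77,-66],4],
    [[118,72,-120],5],
    [[118,72,-120],5],
  ],
)

```text
clock: 8.8
eef_pos: [-0.2739, -0.1497, 0.5476]
tool_rot: [0.167, 0.978, 0.038, 0.122]
ft_force: [0.5, 0.3, 0.8]
grip_width: 0.0852
grasp_force: 0.0
```

```bash
python3 st.py
```

```text
8.8 [-2.699  0.05   0.384  2.149  0.077 -2.37 ] [-0.2739 -0.1497  0.5476] R [[-0.915, 0.317, 0.25], [0.335, 0.942, 0.033], [-0.225, 0.114, -0.968]] tilt 14.62 head 7.5
```

>>> step_arm(
  rows=[
    [[-5,-8,-100],0],
  ],
)

```text
clock: 8.93
eef_pos: [-0.2807, -0.159, 0.5586]
tool_rot: [0.167, 0.98, 0.027, 0.107]
ft_force: [-0.1, -0.2, 0.5]
grip_width: 0.0854
grasp_force: 0.0
```

```bash
python3 st.py
```

```text
8.925 [-2.684  0.057  0.43   2.149  0.081 -2.355] [-0.2807 -0.159   0.5586] R [[-0.922, 0.321, 0.218], [0.333, 0.943, 0.017], [-0.2, 0.089, -0.976]] tilt 12.64 head 4.6
```

>>> step_arm(
  rows=[
    [[0,0,-100],0],
  ],
)

```text
clock: 9.05
eef_pos: [-0.2877, -0.1618, 0.5713]
tool_rot: [0.167, 0.982, 0.015, 0.089]
ft_force: [-0.1, 0.4, -0.4]
grip_width: 0.0854
grasp_force: 0.0
```

>>> step_arm(
  rows=[
    [[0,0,-100],0],
  ],
)

```text
clock: 9.18
eef_pos: [-0.2927, -0.1627, 0.5844]
tool_rot: [0.168, 0.983, 0.002, 0.072]
ft_force: [-0.3, 0.3, 0.2]
grip_width: 0.0854
grasp_force: 0.0
```

```bash
python3 st.py
```

```text
9.175 [-2.69   0.054  0.512  2.149  0.08  -2.357] [-0.2927 -0.1627  0.5844] R [[-0.933, 0.329, 0.142], [0.33, 0.944, -0.02], [-0.141, 0.029, -0.99]] tilt 8.27 head -7.9
```

>>> step_arm(
  rows=[
    [[0,0,-70],0],
  ],
)

```text
clock: 9.3
eef_pos: [-0.2959, -0.1625, 0.5982]
tool_rot: [0.169, 0.984, -0.011, 0.054]
ft_force: [-0.7, 0.2, 1.2]
grip_width: 0.0852
grasp_force: 0.0
```

```bash
python3 st.py
python3 - <<'E'
from plan import *
az=-151+12.5*np.arange(1,13); n=np.arange(1,13)
r=np.r_[[.31]*7,.33,.37,.42,.47,.52]; z=np.r_[.55,.52,.50,[.48]*4,.46,.43,.39,.35,.30]
az=np.r_[-138,-125,-112,-99,-87,-75,-63,-51,-40,-29,-20,-14]
w=[pol(a,b,c) for a,b,c in zip(r,az,z)]; print(np.linalg.norm(np.diff(w,axis=0),axis=1).round(3)); show(rows(w))
E
```

```text
9.3 [-2.694  0.047  0.549  2.149  0.08  -2.358] [-0.2959 -0.1625  0.5982] R [[-0.937, 0.333, 0.103], [0.331, 0.943, -0.039], [-0.11, -0.003, -0.994]] tilt 6.32 head -20.8
[0.076 0.073 0.073 0.065 0.065 0.065 0.073 0.084 0.099 0.095 0.088]
[[[-71, -20, 56], 0], [[-132, -47, 93], 0], [[-199, -58, 121], 0], [[-266, -53, 149], 0], [[-328, -34, 155], 0], [[-385, -4, 162], 0], [[-434, 39, 167], 0], [[-488, 80, 193], 0], [[-549, 122, 230], 0], [[-612, 183, 277], 0], [[-663, 248, 323], 0], [[-705, 302, 377], 0]]
```

>>> step_arm(
  rows=[
    [[-71,-20,56],0],
    [[-132,-47,93],0],
    [[-199,-58,121],0],
    [[-266,-53,149],0],
    [[-328,-34,155],0],
    [[-385,-4,162],0],
    [[-434,39,167],0],
    [[-488,80,193],0],
    [[-549,122,230],0],
    [[-612,183,277],0],
    [[-663,248,323],0],
    [[-705,302,377],0],
  ],
)

```text
clock: 10.8
eef_pos: [0.3588, -0.1925, 0.3802]
tool_rot: [0.168, 0.984, -0.011, 0.054]
ft_force: [0.1, -1.2, 1.3]
grip_width: 0.0856
grasp_force: 0.0
```

```bash
python3 st.py
cat >> plan.py <<'E'
def grasp_tcp(c,h=.046,o=None):
    """TCP for grasp point at world c(x,y,zbottom)+h"""
    o=o or bot.get_obs(); M=R.from_quat(o['tool_rot']).as_matrix()
    return np.array([c[0],c[1],c[2]+h])-M[:,2]*.054
E
python3 - <<'E'
from plan import *
g=grasp_tcp([.617,-.110,.006],.040)
o=bot.get_obs(); M=R.from_quat(o['tool_rot']).as_matrix(); print(np.degrees(np.arctan2(-M[0,1],M[1,1])))
up=np.array([0,0,1.]); print(g)
t=-1.1
w=[g+up*.12]*3+[g+up*.07]+[g+up*.02]+[g]*2
show(rows(w,[t]*7))
E
```

```text
10.8 [-0.501 -0.04  -0.12   1.382  0.014 -0.161] [ 0.3588 -0.1925  0.3802] R [[-0.937, 0.333, 0.103], [0.33, 0.943, -0.04], [-0.11, -0.003, -0.994]] tilt 6.32 head -21.1
-19.440967960107514
[ 0.61145793 -0.10785906  0.09967217]
[[[-191, 164, 182], -1.1], [[-191, 164, 182], -1.1], [[-191, 164, 182], -1.1], [[-186, 165, 232], -1.1], [[-180, 165, 282], -1.1], [[-178, 165, 301], -1.1], [[-178, 165, 301], -1.1]]
```

>>> step_arm(
  rows=[
    [[-191,164,182],-1.1],
    [[-191,164,182],-1.1],
    [[-191,164,182],-1.1],
    [[-191,164,182],-1.1],
    [[-191,164,182],-1.1],
    [[-186,165,232],-1.1],
    [[-180,165,282],-1.1],
    [[-178,165,301],-1.1],
    [[-178,165,301],-1.1],
  ],
)

```text
clock: 11.92
eef_pos: [0.6077, -0.1089, 0.098]
tool_rot: [0.159, 0.986, -0.011, 0.05]
ft_force: [-0.3, -0.2, -0.5]
grip_width: 0.0853
grasp_force: 0.0
```

```bash
python3 st.py
```

```text
11.925 [-0.169  0.568 -0.073  0.828 -0.021  0.15 ] [ 0.6077 -0.1089  0.098 ] R [[-0.944, 0.316, 0.096], [0.313, 0.949, -0.038], [-0.103, -0.006, -0.995]] tilt 5.92 head -21.6
```

>>> step_arm(
  rows=[
    [[0,0,0],0],
    [[0,0,0],0],
    [[0,0,0],0],
    [[0,0,0],0],
  ],
  claw=1,
)

```text
clock: 12.42
eef_pos: [0.6111, -0.1103, 0.1028]
tool_rot: [0.16, 0.985, -0.011, 0.056]
ft_force: [-1.1, 0.9, 6.5]
grip_width: 0.0588
grasp_force: 67.3
```

```bash
cat > nextz.py <<'E'
from plan import *
import sys
psi=np.radians(10.1)
n=np.array([-.5*np.cos(psi),-.5*np.sin(psi),.8660]); ey=np.array([-np.sin(psi),np.cos(psi),0]); ex=np.cross(ey,n)
Rd=np.c_[ex,ey,n]
def Rtarget(yawdeg,M): return Rd@R.from_euler('z',yawdeg,degrees=True).as_matrix().T@M
def tv(z):  # tilt vector deg
    t=np.degrees(np.arccos(-z[2])); a=np.arctan2(z[1],z[0]); return t,np.degrees(a)
def axis_to(M,T):
    """ratchet azimuth and angle taking tool z to target z (minimal rotation)"""
    a=np.cross(M[:,2],T[:,2]); s=np.linalg.norm(a); a/=s; ang=np.degrees(np.arctan2(s,M[:,2]@T[:,2]))
    # outward tilt at az u is rotation by +ang about -(z x u)=(sin,-cos,0)
    return np.degrees(np.arctan2(a[0],-a[1])),ang,a
E
python3 st.py
python3 - <<'E'
from nextz import *
o=bot.get_obs(); print(o['grip_width'],o['grasp_force'])
M=R.from_quat(o['tool_rot']).as_matrix(); yaw=np.degrees(np.arctan2(-M[0,1],M[1,1])); print("heel yaw",yaw)
T=Rtarget(yaw,M); np.save('T1.npy',T); print("target tilt",tv(T[:,2]),axis_to(M,T))
A=R.from_rotvec(axis_to(M,T)[2]*np.radians(axis_to(M,T)[1])).as_matrix()@M
print("turn left",np.degrees(R.from_matrix(A.T@T).as_rotvec()))
p=o['eef_pos']
r=np.r_[.58,.55,.52,.49,.46,.44,.42,.41]; z=np.r_[.16,.22,.28,.34,.40,.46,.52,.57]; az=np.r_[-9,-7,-4,0,4,8,11,15]
show(rows([p+[0,0,.06]]+[pol(a,b,c) for a,b,c in zip(r,az,z)]))
E
```

```text
12.425 [-0.171  0.564 -0.068  0.828 -0.021  0.15 ] [ 0.6111 -0.1103  0.1028] R [[-0.943, 0.317, 0.106], [0.314, 0.949, -0.04], [-0.113, -0.004, -0.994]] tilt 6.49 head -20.5
0.058763555902196535 67.34603986144066
heel yaw -18.46289835290519
target tilt (np.float64(36.48836381393066), np.float64(9.706835175709823)) (np.float64(14.811058028300167), np.float64(31.02909868650733), array([ 0.25508073, -0.96468791,  0.0656586 ]))
turn left [-5.04524966e-06  1.22918561e-06 -2.74378498e+01]
[[[-7, 0, -60], 0], [[36, 6, -62], 0], [[62, 20, -125], 0], [[90, 40, -189], 0], [[122, 65, -253], 0], [[155, 86, -317], 0], [[179, 106, -380], 0], [[200, 116, -443], 0], [[218, 135, -496], 0]]
```

>>> step_arm(
  rows=[
    [[-7,0,-60],0],
    [[36,6,-62],0],
    [[62,20,-125],-4],
    [[90,40,-189],-8],
    [[122,65,-253],-12],
    [[155,86,-317],-17],
    [[179,106,-380],-22],
    [[200,116,-443],-27],
    [[218,135,-496],-27],
    [[218,135,-540],-27],
  ],
)

```text
clock: 13.68
eef_pos: [0.397, 0.101, 0.5857]
tool_rot: [-0.075, 0.996, -0.023, 0.049]
ft_force: [1.0, 0.4, -1.1]
grip_width: 0.059
grasp_force: 66.5
```

```bash
cat > rat.py <<'E'
from nextz import *
# usage: rat.py Tfile [out mm]
T=np.load(sys.argv[1]); o=log(); M=R.from_quat(o['tool_rot']).as_matrix()
az,ang,a=axis_to(M,T); A=R.from_rotvec(a*np.radians(ang)).as_matrix()@M
p=o['eef_pos']; paz=np.degrees(np.arctan2(p[1],p[0]))
print(round(o['clock'],2),o['joint_pos'].round(3),p.round(3),"az now",paz.round(1),"grip",round(o['grip_width'],4),round(o['grasp_force']))
print("tilt",np.round(tv(M[:,2]),2),"to",np.round(tv(T[:,2]),2),"ratchet az %.1f by %.1f, then turn %.1f"%(az,ang,np.degrees(R.from_matrix(A.T@T).as_rotvec())[2]))
u=np.array([np.cos(np.radians(az)),np.sin(np.radians(az)),0])
print("up100",(M.T@[0,0,100]).round(),"out100",(M.T@u*100).round())
E
python3 rat.py T1.npy
```

```text
13.68 [ 0.287  0.07   0.538  1.951 -0.066  0.134] [0.397 0.101 0.586] az now 14.3 grip 0.059 66
tilt [  6.27 -21.  ] to [36.49  9.71] ratchet az 14.7 by 31.2, then turn -0.4
up100 [ -9.  -5. -99.] out100 [-99.  11.   9.]
```

>>> step_arm(
  rows=[
    [[-40,0,-95],0],
    [[-40,0,-95],0],
  ],
)

```text
clock: 13.92
eef_pos: [0.4221, 0.1074, 0.6539]
tool_rot: [-0.075, 0.995, -0.02, 0.068]
ft_force: [-4.1, -0.8, -6.2]
grip_width: 0.0592
grasp_force: 66.6
```

>>> step_arm(
  rows=[
    [[-40,0,-95],0],
  ],
)

```text
clock: 14.05
eef_pos: [0.4274, 0.1074, 0.667]
tool_rot: [-0.076, 0.993, -0.016, 0.088]
ft_force: [-0.7, -0.6, -2.7]
grip_width: 0.0592
grasp_force: 66.5
```

>>> step_arm(
  rows=[
    [[-45,0,-95],0],
  ],
)

```text
clock: 14.18
eef_pos: [0.4316, 0.1072, 0.6821]
tool_rot: [-0.076, 0.991, -0.012, 0.11]
ft_force: [0.3, 0.2, -2.2]
grip_width: 0.0589
grasp_force: 66.5
```

>>> step_arm(
  rows=[
    [[-50,0,-95],0],
  ],
)

```text
clock: 14.3
eef_pos: [0.4358, 0.1069, 0.6973]
tool_rot: [-0.076, 0.988, -0.008, 0.133]
ft_force: [-0.3, 0.6, -1.5]
grip_width: 0.0588
grasp_force: 66.5
```

>>> step_arm(
  rows=[
    [[-50,0,-95],0],
  ],
)

```text
clock: 14.42
eef_pos: [0.4376, 0.1062, 0.7128]
tool_rot: [-0.077, 0.985, -0.005, 0.155]
ft_force: [0.5, 1.1, -2.2]
grip_width: 0.0593
grasp_force: 66.5
```

>>> step_arm(
  rows=[
    [[-50,0,-95],0],
  ],
)

```text
clock: 14.55
eef_pos: [0.4366, 0.1049, 0.7289]
tool_rot: [-0.077, 0.981, -0.001, 0.177]
ft_force: [0.8, -0.4, -1.4]
grip_width: 0.059
grasp_force: 66.6
```

```bash
python3 rat.py T1.npy
```

```text
14.55 [ 0.271  0.219  1.148  2.15  -0.069  0.102] [0.437 0.105 0.729] az now 13.5 grip 0.059 67
tilt [20.41  4.21] to [36.49  9.71] ratchet az 15.2 by 16.3, then turn -0.4
up100 [-35.  -3. -94.] out100 [-93.  11.  34.]
```

>>> step_arm(
  rows=[
    [[-10,15,-100],0],
  ],
)

```text
clock: 14.68
eef_pos: [0.4128, 0.1091, 0.7456]
tool_rot: [-0.077, 0.978, 0.003, 0.196]
ft_force: [-1.1, 0.1, -2.4]
grip_width: 0.0591
grasp_force: 66.5
```

>>> step_arm(
  rows=[
    [[-20,10,-100],0],
  ],
)

```text
clock: 14.8
eef_pos: [0.3904, 0.1098, 0.7647]
tool_rot: [-0.078, 0.973, 0.007, 0.218]
ft_force: [0.0, 0.4, -1.9]
grip_width: 0.0587
grasp_force: 66.6
```

>>> step_arm(
  rows=[
    [[-20,5,-100],0],
  ],
)

```text
clock: 14.92
eef_pos: [0.3696, 0.1071, 0.7817]
tool_rot: [-0.079, 0.968, 0.012, 0.24]
ft_force: [0.3, -0.6, -0.3]
grip_width: 0.0591
grasp_force: 66.6
```

>>> step_arm(
  rows=[
    [[-20,0,-100],0],
  ],
)

```text
clock: 15.05
eef_pos: [0.3487, 0.1008, 0.7977]
tool_rot: [-0.079, 0.962, 0.017, 0.26]
ft_force: [-0.5, 0.5, -2.3]
grip_width: 0.0592
grasp_force: 66.6
```

```bash
python3 rat.py T1.npy
```

```text
15.05 [ 0.344  0.054  1.152  2.15  -0.098  0.153] [0.349 0.101 0.798] az now 16.1 grip 0.0592 67
tilt [30.2   8.46] to [36.49  9.71] ratchet az 14.3 by 6.3, then turn -0.4
up100 [-50.  -1. -86.] out100 [-86.   9.  50.]
```

>>> step_arm(
  rows=[
    [[-35,-5,-95],0],
  ],
)

```text
clock: 15.18
eef_pos: [0.3356, 0.0922, 0.8141]
tool_rot: [-0.08, 0.956, 0.022, 0.282]
ft_force: [-0.2, -0.9, -1.3]
grip_width: 0.059
grasp_force: 66.6
```

>>> step_arm(
  rows=[
    [[-35,-5,-95],0],
    [[-35,-5,-95],0],
  ],
)

```text
clock: 15.42
eef_pos: [0.3157, 0.0795, 0.8335]
tool_rot: [-0.079, 0.948, 0.027, 0.309]
ft_force: [0.3, 0.5, -2.6]
grip_width: 0.0595
grasp_force: 66.6
```

```bash
python3 rat.py T1.npy
```

```text
15.43 [ 0.301 -0.004  1.2    2.15  -0.077  0.109] [0.316 0.079 0.833] az now 14.1 grip 0.0595 67
tilt [36.08  9.73] to [36.49  9.71] ratchet az 8.0 by 0.4, then turn -0.5
up100 [-59.   0. -81.] out100 [-81.  -3.  59.]
```

```bash
cat > ins.py <<'E'
from nextz import *
NL=np.array([.5923,.2302,.0585]); NS=np.array([.6115,.1217,.0585])
def tcp_for(nest,hoff,h,M,dx=0,dy=0): return nest+n*h+ex*dx+ey*dy-M@hoff
def hoff(heel,tcp,M):
    v=M.T@(np.array(heel)-tcp); v[1]=0; return v
E
python3 - <<'E'
from ins import *
g=json.loads(open('log.jsonl').readlines()[-6 if 0 else -1])
L=[json.loads(l) for l in open('log.jsonl')]
k=[l for l in L if abs(l[1][2]-.1028)<1e-3][-1]; Mg=R.from_quat(k[2]).as_matrix(); print(k[1])
h=hoff([.617,-.110,.006],np.array(k[1]),Mg); np.save('h1.npy',h); print("hoff",h,(Mg.T@(np.array([.617,-.110,.006])-k[1])))
o=bot.get_obs(); M=R.from_quat(o['tool_rot']).as_matrix(); M=M@R.from_euler('z',-.5,degrees=True).as_matrix()
A=tcp_for(NL,h,.09,M); B=tcp_for(NL,h,.045,M); print(A,B)
p=o['eef_pos']; w=[]
pts=[p,np.array([.36,.16,.55]),A,B]
for a,b in zip(pts,pts[1:]):
    m=int(np.ceil(np.linalg.norm(b-a)/.060)); w+=[a+(b-a)*i/m for i in range(1,m+1)]
w+=[B]
show(rows(w,[-.5]*len(w)))
E
```

```text
[0.6111231514366027, -0.11025879808955832, 0.1028107428744878]
hoff [0.00547617 0.         0.0968022 ] [0.00547617 0.00250416 0.0968022 ]
[0.49616732 0.21345173 0.21790078] [0.51831864 0.21739748 0.17893078]
[[[24, 14, 53], -0.5], [[48, 29, 105], -0.5], [[73, 43, 158], -0.5], [[97, 57, 210], -0.5], [[121, 72, 263], -0.5], [[132, 76, 313], -0.5], [[144, 80, 364], -0.5], [[155, 84, 414], -0.5], [[167, 88, 464], -0.5], [[178, 93, 515], -0.5], [[189, 97, 565], -0.5], [[201, 101, 616], -0.5]]
[[[206, 101, 660], -0.5], [[206, 101, 660], -0.5]]
```

>>> step_arm(
  rows=[
    [[24,14,53],-0.5],
    [[48,29,105],-0.5],
    [[73,43,158],-0.5],
    [[97,57,210],-0.5],
    [[121,72,263],-0.5],
    [[132,76,313],-0.5],
    [[144,80,364],-0.5],
    [[155,84,414],-0.5],
    [[167,88,464],-0.5],
    [[178,93,515],-0.5],
    [[189,97,565],-0.5],
    [[201,101,616],-0.5],
  ],
)

```text
clock: 16.92
eef_pos: [0.4952, 0.2133, 0.212]
tool_rot: [-0.084, 0.948, 0.025, 0.305]
ft_force: [0.4, 0.9, -2.2]
grip_width: 0.059
grasp_force: 66.6
```

>>> step_arm(
  rows=[
    [[5,0,44],0],
    [[5,0,44],0],
  ],
)

```text
clock: 17.18
eef_pos: [0.5145, 0.2156, 0.1696]
tool_rot: [-0.084, 0.95, 0.023, 0.301]
ft_force: [0.3, -0.1, -1.5]
grip_width: 0.0592
grasp_force: 66.3
```

```bash
python3 rat.py T1.npy
python3 - <<'E'
from ins import *
o=bot.get_obs(); M=R.from_quat(o['tool_rot']).as_matrix(); h=np.load('h1.npy')
b=o['eef_pos']+M@h-NL; print("heel in nest axes",(Rd.T@b*1000).round(1))
im,d,X=look("wrist"); im2,d2,X2=look("scene")
cv2.imwrite("pics/w3.png",np.vstack([im[150:400,150:550],cv2.resize(im2[90:240,300:460],(400,375),interpolation=2)])[:600,:,::-1])
np.savez("w3.npz",im=im,d=d,X=X)
for s in (.045,.022,.008,.002):
    print(s,rows([tcp_for(NL,h,s,M)]))
E
```

```text
17.18 [ 0.468  0.205 -0.616  0.159 -0.173  0.239] [0.514 0.216 0.17 ] az now 22.7 grip 0.0592 66
tilt [35.11  9.38] to [36.49  9.71] ratchet az 16.0 by 1.4, then turn 0.1
up100 [-58.  -1. -82.] out100 [-81.  11.  57.]
heel in nest axes [-9.8 -1.4 38.9]
0.045 [[[-6, 1, -2], 0]]
0.022 [[[-4, 1, 21], 0]]
0.008 [[[-2, 1, 35], 0]]
0.002 [[[-2, 1, 41], 0]]
```

View pics/w3.png

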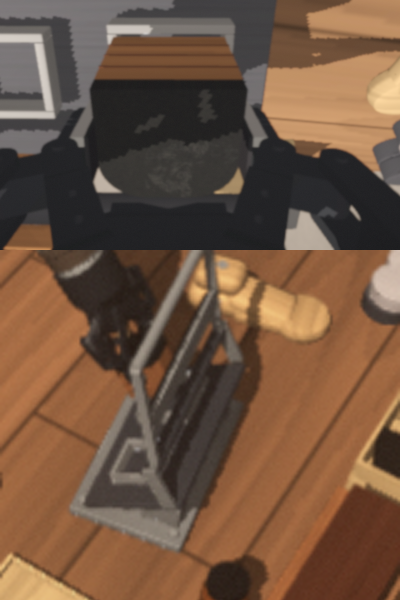

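```bash
cat > heeltop.py <<'E'
from ins import *
def top(X,d,box,h=None,NEST=NL):
    r0,r1,c0,c1=box; q=X[r0:r1,c0:c1][d[r0:r1,c0:c1]>0]
    best=None; rng=np.random.default_rng(1)
    for _ in range(400):
        a=q[rng.choice(len(q),3,0)]; m=np.cross(a[1]-a[0],a[2]-a[0]); m/=np.linalg.norm(m)+1e-12
        k=abs((q-a[0])@m)<.0015
        if best is None or k.sum()>best.sum(): best=k
    q=q[best]; c=q.mean(0); m=np.linalg.svd(q-c)[2][2]; m*=np.sign(m[2])
    print("n in deck",(Rd.T@m).round(3),len(q)); e=(q-NEST)@Rd*1000
    print("x",np.percentile(e[:,0],[1,99]).round(1),"y",np.percentile(e[:,1],[1,99]).round(1),"z",np.percentile(e[:,2],[5,50,95]).round(1))
    rc=cv2.minAreaRect(e[:,:2].astype(np.float32)); print(rc)
E
python3 - <<'E'
from heeltop import *
f=np.load('w3.npz'); top(f['X'],f['d'],(225,345,240,400))
o=bot.get_obs(); M=R.from_quat(o['tool_rot']).as_matrix(); h=np.load('h1.npy')
b=o['eef_pos']+M@h-NL; print("heel in nest axes",(Rd.T@b*1000).round(1),o['eef_pos'].round(4),tv(M[:,2]),o['clock'])
E
```

```text
n in deck [0.021 0.003 1.   ] 15220
x [-36.7  16.9] y [-30.6  27.9] z [91.7 92.7 93.7]
((-9.363775253295898, -1.0650768280029297), (56.27217483520508, 63.650936126708984), 0.013081650249660015)
heel in nest axes [-4.7 -0.3 42.6] [0.5161 0.2168 0.1749] (np.float64(35.63286772093568), np.float64(9.626168675766454)) 17.275
```

>>> step_arm(
  rows=[
    [[1,0,13],0],
    [[2,0,25],0],
    [[2,0,25],0],
    [[2,0,25],0],
  ],
)

```text
clock: 17.77
eef_pos: [0.5295, 0.2196, 0.1551]
tool_rot: [-0.084, 0.948, 0.025, 0.307]
ft_force: [-0.1, 0.1, -1.8]
grip_width: 0.0592
grasp_force: 66.6
```

```bash
cat > pos.py <<'E'
from heeltop import *
N={'L':NL,'S':NS}[sys.argv[1]]; h=np.load(sys.argv[2]); o=bot.get_obs(); M=R.from_quat(o['tool_rot']).as_matrix()
b=o['eef_pos']+M@h-N; print(o['clock'],"heel in nest axes",(Rd.T@b*1000).round(1),tv(M[:,2]),"F deck",(Rd.T@o['ft_force']).round(1),"down10",(M.T@(-n*10)).round(1),"ex10",(M.T@(ex*10)).round(1))
E
python3 pos.py L h1.npy
```

```text
17.775 heel in nest axes [-2.5  0.3 18.6] (np.float64(35.83406968521686), np.float64(9.738840679701315)) F deck [-1.   0.1 -1.5] down10 [1.  0.  9.9] ex10 [-9.9 -0.   1. ]
```

>>> step_arm(
  rows=[
    [[-2.5,0,0],0],
    [[-2,0,7],0],
    [[-1,0,13],0],
    [[-0.5,0,17.5],0],
    [[-0.5,0,17.5],0],
  ],
)

```text
clock: 18.4
eef_pos: [0.5393, 0.2212, 0.1409]
tool_rot: [-0.084, 0.948, 0.025, 0.306]
ft_force: [-6.4, -1.6, 5.8]
grip_width: 0.0591
grasp_force: 68.0
```

```bash
python3 pos.py L h1.npy
```

```text
18.4 heel in nest axes [-1.   0.1  1.4] (np.float64(35.78297337026931), np.float64(9.709211204311602)) F deck [-2.8 -0.5  8.3] down10 [1.  0.  9.9] ex10 [-9.9 -0.   1. ]
```

>>> step_arm(
  rows=[
    [[0,0,0],0],
    [[0,0,0],0],
    [[0,0,0],0],
    [[-3,0,-30],0],
    [[-8,0,-80],0],
    [[-5,0,-120],0],
  ],
  claw=-1,
)

```text
clock: 19.15
eef_pos: [0.4748, 0.2104, 0.243]
tool_rot: [-0.084, 0.948, 0.025, 0.307]
ft_force: [0.2, 0.6, 0.7]
grip_width: 0.0853
grasp_force: 0.0
```

```bash
python3 st.py
python3 - <<'E'
from heeltop import *
from plan import *
im,d,X=look("wrist"); np.savez("w4.npz",im=im,d=d,X=X); cv2.imwrite("pics/w4.png",im[...,::-1])
q=X[d>0]; e=(q-NL)@Rd*1000; k=(abs(e[:,0])<45)&(abs(e[:,1])<45)&(e[:,2]>45)&(e[:,2]<65); e=e[k]
print(len(e)); A=np.c_[e[:,:2],np.ones(len(e))]; k=abs(e[:,2]-np.median(e[:,2]))<4; print("plane",np.linalg.lstsq(A[k],e[k,2],rcond=None)[0].round(3))
print(cv2.minAreaRect(e[k][:,:2].astype(np.float32)))
# travel to az -152
w=[[.38,.17,.33],[.35,.12,.38]]
az=np.r_[8,-4,-16,-28,-40,-52,-64,-76,-88,-100]; z=np.r_[.42,.44,[.45]*8]; r=[.33,.31]+[.30]*8
w+=[pol(a,b,c) for a,b,c in zip(r,az,z)]
print(np.linalg.norm(np.diff(w,axis=0),axis=1).round(3)); show(rows(w,1.9*np.arange(1,13)))
E
```

```text
19.15 [ 0.502  0.017 -0.601  0.352 -0.192  0.267] [0.4748 0.2104 0.243 ] R [[-0.797, -0.174, 0.578], [-0.143, 0.985, 0.1], [-0.587, -0.003, -0.81]] tilt 35.93 head 9.8
5274
plane [5.0000e-03 0.0000e+00 5.4989e+01]
((-3.294832229614258, 0.3377723693847656), (56.516441345214844, 60.20951461791992), 0.22156202793121338)
[0.077 0.087 0.073 0.065 0.063 0.063 0.063 0.063 0.063 0.063 0.063]
[[[31, -24, -126], 1.9], [[32, -68, -189], 3.8], [[38, -137, -242], 5.7], [[50, -200, -275], 7.6], [[69, -257, -302], 9.5], [[96, -310, -321], 11.4], [[131, -355, -347], 13.3], [[173, -390, -378], 15.2], [[220, -413, -412], 17.1], [[270, -424, -448], 19.0], [[321, -422, -485], 20.9], [[370, -407, -521], 22.8]]
```

>>> step_arm(
  rows=[
    [[31,-24,-126],1.9],
    [[32,-68,-189],3.8],
    [[38,-137,-242],5.7],
    [[50,-200,-275],7.6],
    [[69,-257,-302],9.5],
    [[96,-310,-321],11.4],
    [[131,-355,-347],13.3],
    [[173,-390,-378],15.2],
    [[220,-413,-412],17.1],
    [[270,-424,-448],19.0],
    [[321,-422,-485],20.9],
    [[370,-407,-521],22.8],
  ],
)

```text
clock: 20.7
eef_pos: [0.0859, -0.2415, 0.4423]
tool_rot: [0.106, 0.946, 0.084, 0.296]
ft_force: [0.8, -1.7, -0.9]
grip_width: 0.0853
grasp_force: 0.0
```

```bash
python3 st.py
python3 - <<'E'
from plan import *
o=bot.get_obs();p=o['eef_pos'];a=np.degrees(np.arctan2(p[1],p[0])); print(a)
az=np.linspace(a,-151,7)[1:]
show(rows([pol(.3,b,c) for b,c in zip(az,[.44,.43,.42,.42,.43,.46])]))
E
```

```text
20.7 [-1.748 -0.203 -0.213  1.8    0.584 -1.598] [ 0.0859 -0.2415  0.4423] R [[-0.803, 0.15, 0.577], [0.249, 0.964, 0.097], [-0.542, 0.222, -0.811]] tilt 35.83 head 9.5
-70.41595961276528
[[[30, -63, -35], 0], [[92, -75, -67], 0], [[156, -71, -97], 0], [[215, -50, -129], 0], [[263, -11, -164], 0], [[294, 44, -206], 0]]
```

>>> step_arm(
  rows=[
    [[30,-63,-35],0],
    [[92,-75,-67],0],
    [[156,-71,-97],0],
    [[215,-50,-129],0],
    [[250,-22,-155],0],
    [[258,-12,-210],0],
  ],
)

```text
clock: 21.45
eef_pos: [-0.2347, -0.2094, 0.457]
tool_rot: [0.107, 0.946, 0.085, 0.295]
ft_force: [-0.7, -0.6, 0.6]
grip_width: 0.0853
grasp_force: 0.0
```

```bash
python3 st.py
```

```text
21.45 [-2.579  0.203  0.195  2.15   0.227 -2.424] [-0.2347 -0.2094  0.457 ] R [[-0.803, 0.152, 0.577], [0.252, 0.963, 0.097], [-0.541, 0.223, -0.811]] tilt 35.79 head 9.6
```

>>> step_arm(
  rows=[
    [[-37,4,-97],0],
  ],
)

```text
clock: 21.58
eef_pos: [-0.2374, -0.2204, 0.4678]
tool_rot: [0.111, 0.951, 0.071, 0.28]
ft_force: [-0.1, 0.2, 0.0]
grip_width: 0.085
grasp_force: 0.0
```

>>> step_arm(
  rows=[
    [[-37,4,-97],0],
  ],
)

```text
clock: 21.7
eef_pos: [-0.2333, -0.2301, 0.4798]
tool_rot: [0.112, 0.955, 0.06, 0.267]
ft_force: [-0.3, 0.2, 0.4]
grip_width: 0.0856
grasp_force: 0.0
```

>>> step_arm(
  rows=[
    [[-37,4,-97],0],
  ],
)

```text
clock: 21.82
eef_pos: [-0.2296, -0.2388, 0.4927]
tool_rot: [0.114, 0.96, 0.048, 0.252]
ft_force: [0.0, 0.1, 1.3]
grip_width: 0.0855
grasp_force: 0.0
```

>>> step_arm(
  rows=[
    [[-35,4,-97],0],
  ],
)

```text
clock: 21.95
eef_pos: [-0.2264, -0.2464, 0.506]
tool_rot: [0.117, 0.964, 0.034, 0.238]
ft_force: [0.1, 0.1, -0.4]
grip_width: 0.0852
grasp_force: 0.0
```

>>> step_arm(
  rows=[
    [[-35,4,-97],0],
  ],
)

```text
clock: 22.08
eef_pos: [-0.222, -0.2533, 0.5199]
tool_rot: [0.12, 0.967, 0.02, 0.224]
ft_force: [-0.7, -0.1, -0.5]
grip_width: 0.0851
grasp_force: 0.0
```

```bash
python3 st.py
```

```text
22.075 [-2.483  0.13   0.348  2.149  0.284 -2.288] [-0.222  -0.2533  0.5199] R [[-0.87, 0.223, 0.439], [0.242, 0.97, -0.014], [-0.429, 0.093, -0.898]] tilt 26.05 head -1.9
```

>>> step_arm(
  rows=[
    [[-20,8,-100],0],
  ],
)

```text
clock: 22.2
eef_pos: [-0.2242, -0.2547, 0.5324]
tool_rot: [0.123, 0.97, 0.006, 0.21]
ft_force: [-0.5, -0.1, 0.4]
grip_width: 0.0854
grasp_force: 0.0
```

>>> step_arm(
  rows=[
    [[-20,8,-100],0],
  ],
)

```text
clock: 22.32
eef_pos: [-0.2252, -0.2553, 0.545]
tool_rot: [0.127, 0.972, -0.008, 0.196]
ft_force: [-0.0, -0.4, 0.0]
grip_width: 0.0854
grasp_force: 0.0
```

>>> step_arm(
  rows=[
    [[-20,8,-100],0],
  ],
)

```text
clock: 22.45
eef_pos: [-0.2241, -0.2553, 0.5585]
tool_rot: [0.131, 0.974, -0.023, 0.182]
ft_force: [0.7, -0.3, -0.1]
grip_width: 0.0853
grasp_force: 0.0
```

```bash
python3 st.py
```

```text
22.45 [-2.486  0.085  0.432  2.149  0.289 -2.252] [-0.2241 -0.2553  0.5585] R [[-0.899, 0.264, 0.348], [0.248, 0.965, -0.092], [-0.36, 0.004, -0.933]] tilt 21.11 head -14.8
```

Run:
```python
from plan import *
az=np.r_[-120,-108,-96,-84,-72,-60,-49,-39,-31,-25]; r=np.r_[.33,.31,.30,.30,.31,.34,.38,.43,.48,.52]; z=np.r_[.52,.5,.48,.46,.43,.40,.37,.33,.29,.25]
w=[pol(a,b,c) for a,b,c in zip(r,az,z)]; g=grasp_tcp([.591,-.2355,.006],.040); print(g,np.linalg.norm(np.diff(w,axis=0),axis=1).round(3),g+[0,0,.1]-w[-1])
show(rows(w+[g+[0,0,.1]]*2,[-.5,-1,-1.5,-2]+[-2.3]*8))
```

```text
[ 0.57219155 -0.23054722  0.09637571] [0.073 0.068 0.066 0.071 0.08  0.085 0.095 0.09  0.077] [ 0.1009115  -0.01078573 -0.05362429]
[[[-47, -14, 59], -0.5], [[-104, -4, 103], -1.0], [[-156, 9, 144], -1.5], [[-205, 26, 185], -2.0], [[-251, 46, 235], -2.3], [[-307, 66, 289], -2.3], [[-366, 94, 344], -2.3], [[-424, 132, 409], -2.3], [[-473, 175, 471], -2.3], [[-506, 217, 527], -2.3], [[-580, 233, 613], -2.3], [[-580, 233, 613], -2.3]]
```

>>> step_arm(
  rows=[
    [[-47,-14,59],-0.5],
    [[-104,-4,103],-1.0],
    [[-156,9,144],-1.5],
    [[-205,26,185],-2.0],
    [[-251,46,235],-2.3],
    [[-307,66,289],-2.3],
    [[-366,94,344],-2.3],
    [[-424,132,409],-2.3],
    [[-473,175,471],-2.3],
    [[-506,217,527],-2.3],
    [[-580,233,613],-2.3],
    [[-580,233,613],-2.3],
  ],
)

```text
clock: 23.95
eef_pos: [0.4532, -0.2429, 0.262]
tool_rot: [0.111, 0.976, -0.026, 0.183]
ft_force: [-0.3, -1.2, 1.1]
grip_width: 0.0854
grasp_force: 0.0
```

```bash
python3 st.py
python3 - <<'E'
from plan import *
g=grasp_tcp([.591,-.2355,.006],.040); u=np.array([0,0,1.])
show(rows([g+u*.1]*5+[g+u*.05,g+u*.01,g,g],[0]*9))
E
```

```text
23.95 [-0.538  0.082 -0.361  0.77   0.102 -0.292] [ 0.4532 -0.2429  0.262 ] R [[-0.908, 0.227, 0.352], [0.208, 0.974, -0.091], [-0.364, -0.01, -0.931]] tilt 21.33 head -14.5
[[[-81, 40, 102], 0.0], [[-81, 40, 102], 0.0], [[-81, 40, 102], 0.0], [[-81, 40, 102], 0.0], [[-81, 40, 102], 0.0], [[-63, 40, 148], 0.0], [[-49, 40, 186], 0.0], [[-45, 41, 195], 0.0], [[-45, 41, 195], 0.0]]
```

>>> step_arm(
  rows=[
    [[-81,40,102],0],
    [[-81,40,102],0],
    [[-81,40,102],0],
    [[-63,40,148],0],
    [[-49,40,186],0],
    [[-45,41,195],0],
    [[-45,41,195],0],
  ],
)

```text
clock: 24.82
eef_pos: [0.5697, -0.2308, 0.0969]
tool_rot: [0.112, 0.977, -0.025, 0.182]
ft_force: [0.6, -0.1, -0.2]
grip_width: 0.086
grasp_force: 0.0
```

>>> step_arm(
  rows=[
    [[0,0,0],0],
    [[0,0,0],0],
    [[0,0,0],0],
    [[0,0,0],0],
    [[0,0,0],0],
  ],
  claw=1,
)

```text
clock: 25.45
eef_pos: [0.5709, -0.2309, 0.0982]
tool_rot: [0.111, 0.976, -0.026, 0.184]
ft_force: [-2.0, 0.4, 6.8]
grip_width: 0.0432
grasp_force: 62.4
```

```bash
python3 st.py
python3 - <<'E'
from ins import *
o=bot.get_obs(); print(o['grip_width'],o['grasp_force'],o['ft_force'])
M=R.from_quat(o['tool_rot']).as_matrix(); yaw=np.degrees(np.arctan2(-M[0,1],M[1,1])); print("yaw",yaw)
print("off",M.T@(np.array([.591,-.2355,.006])-o['eef_pos'])); np.save('h2.npy',hoff([.591,-.2355,.006],o['eef_pos'],M))
T=Rtarget(yaw,M); np.save('T2.npy',T); az_,ang,a=axis_to(M,T); print("target",tv(T[:,2]),az_,ang)
A=R.from_rotvec(a*np.radians(ang)).as_matrix()@M; print("turn",np.degrees(R.from_matrix(A.T@T).as_rotvec()))
p=o['eef_pos']
r=np.r_[.57,.54,.51,.48,.45,.43,.42,.41,.41]; z=np.r_[.16,.21,.26,.32,.38,.44,.50,.56,.61]; az=np.r_[-22,-18,-13,-7,-1,5,11,16,19]
w=[p+[0,0,.05]]+[pol(*t) for t in zip(r,az,z)]; print(np.linalg.norm(np.diff(w,axis=0),axis=1).round(3)); show(rows(w))
E
```

```text
25.45 [-0.405  0.457 -0.345  0.399  0.055 -0.168] [ 0.5709 -0.2309  0.0982] R [[-0.907, 0.227, 0.354], [0.208, 0.974, -0.091], [-0.365, -0.009, -0.931]] tilt 21.43 head -14.5
0.043228695500841685 62.40424381569028 [-2.04755849  0.35560381  6.84001203]
yaw -13.105398770834444
off [0.01451289 0.00093621 0.09332309]
target (np.float64(51.42874907715787), np.float64(9.453227972497874)) 19.54309536670303 32.70405113470592
turn [-1.10266462e-05  1.82053589e-06 -1.91471236e+01]
[0.047 0.07  0.074 0.085 0.083 0.078 0.075 0.071 0.054]
[[[-18, 0, -47], 0], [[20, 7, -74], 0], [[25, 48, -130], 0], [[32, 95, -187], 0], [[41, 144, -256], 0], [[53, 187, -326], 0], [[60, 226, -393], 0], [[62, 263, -459], 0], [[63, 290, -524], 0], [[55, 308, -575], 0]]
```

>>> step_arm(
  rows=[
    [[-18,0,-47],0],
    [[20,7,-74],0],
    [[25,48,-130],-2],
    [[32,95,-187],-5],
    [[41,144,-256],-8],
    [[53,187,-326],-11],
    [[60,226,-393],-14],
    [[62,263,-459],-17],
    [[63,290,-524],-19],
    [[55,308,-575],-19],
    [[55,308,-620],-19],
    [[55,308,-660],-19],
  ],
)

```text
clock: 26.95
eef_pos: [0.3704, 0.1295, 0.6489]
tool_rot: [-0.052, 0.982, -0.055, 0.176]
ft_force: [1.2, 0.8, -0.5]
grip_width: 0.0435
grasp_force: 61.7
```

```bash
python3 rat.py T2.npy
```

```text
26.95 [ 0.478 -0.041  0.56   1.89  -0.243  0.338] [0.37  0.129 0.649] az now 19.3 grip 0.0435 62
tilt [ 21.21 -14.29] to [51.43  9.45] ratchet az 19.3 by 32.8, then turn -0.2
up100 [-34. -13. -93.] out100 [-92.  25.  30.]
```

>>> step_arm(
  rows=[
    [[-40,-40,-100],0],
    [[-40,-50,-150],0],
  ],
)

```text
clock: 27.2
eef_pos: [0.3661, 0.1006, 0.7378]
tool_rot: [-0.054, 0.979, -0.05, 0.19]
ft_force: [-47.0, -21.3, -22.4]
grip_width: 0.0431
grasp_force: 62.0
```

>>> step_arm(
  rows=[
    [[-40,-10,-95],0],
  ],
)

```text
clock: 27.32
eef_pos: [0.3645, 0.0924, 0.7557]
tool_rot: [-0.055, 0.975, -0.044, 0.213]
ft_force: [-0.2, 0.3, -2.4]
grip_width: 0.0432
grasp_force: 61.9
```

>>> step_arm(
  rows=[
    [[-40,-10,-95],0],
  ],
)

```text
clock: 27.45
eef_pos: [0.3609, 0.0847, 0.7714]
tool_rot: [-0.057, 0.97, -0.04, 0.233]
ft_force: [1.1, 0.7, -1.3]
grip_width: 0.0432
grasp_force: 61.9
```

>>> step_arm(
  rows=[
    [[-40,-10,-95],0],
  ],
)

```text
clock: 27.58
eef_pos: [0.3548, 0.0767, 0.788]
tool_rot: [-0.058, 0.965, -0.035, 0.254]
ft_force: [-0.3, -0.3, -1.0]
grip_width: 0.0436
grasp_force: 61.9
```

```bash
python3 rat.py T2.npy
```

```text
27.57 [ 0.342  0.049  1.107  2.15  -0.203  0.171] [0.355 0.077 0.788] az now 12.2 grip 0.0436 62
tilt [29.69 -4.48] to [51.43  9.45] ratchet az 20.5 by 23.4, then turn 0.0
up100 [-49. -10. -87.] out100 [-86.  26.  45.]
```

>>> step_arm(
  rows=[
    [[-15,-10,-100],0],
  ],
)

```text
clock: 27.7
eef_pos: [0.3341, 0.067, 0.8028]
tool_rot: [-0.06, 0.96, -0.031, 0.273]
ft_force: [0.1, -0.3, -1.2]
grip_width: 0.0433
grasp_force: 61.9
```

>>> step_arm(
  rows=[
    [[-15,-10,-100],0],
  ],
)

```text
clock: 27.82
eef_pos: [0.3106, 0.0559, 0.8181]
tool_rot: [-0.061, 0.954, -0.027, 0.294]
ft_force: [0.1, -0.2, -1.6]
grip_width: 0.0432
grasp_force: 61.9
```

>>> step_arm(
  rows=[
    [[-15,-10,-100],0],
  ],
)

```text
clock: 27.95
eef_pos: [0.2873, 0.0443, 0.832]
tool_rot: [-0.063, 0.947, -0.023, 0.314]
ft_force: [-0.3, -0.2, -1.3]
grip_width: 0.0433
grasp_force: 61.9
```

>>> step_arm(
  rows=[
    [[-15,-10,-100],0],
  ],
)

```text
clock: 28.08
eef_pos: [0.2635, 0.0321, 0.8449]
tool_rot: [-0.064, 0.94, -0.019, 0.333]
ft_force: [-0.0, -0.2, -1.1]
grip_width: 0.0431
grasp_force: 61.9
```

```bash
python3 rat.py T2.npy
```

```text
28.07 [ 0.251 -0.118  1.127  2.15  -0.15   0.063] [0.263 0.032 0.845] az now 6.9 grip 0.0431 62
tilt [39.    0.68] to [51.43  9.45] ratchet az 24.7 by 13.9, then turn 0.3
up100 [-62.  -8. -78.] out100 [-76.  32.  57.]
```

>>> step_arm(
  rows=[
    [[-10,60,-15],0],
    [[-10,75,-50],0],
  ],
)

```text
clock: 28.32
eef_pos: [0.2536, 0.0873, 0.8386]
tool_rot: [-0.066, 0.935, -0.008, 0.349]
ft_force: [0.5, 0.4, -1.5]
grip_width: 0.0432
grasp_force: 61.9
```

>>> step_arm(
  rows=[
    [[-25,5,-100],0],
  ],
)

```text
clock: 28.45
eef_pos: [0.2417, 0.0768, 0.853]
tool_rot: [-0.078, 0.929, 0.005, 0.363]
ft_force: [0.4, -0.4, -1.4]
grip_width: 0.0434
grasp_force: 61.9
```

>>> step_arm(
  rows=[
    [[-25,5,-100],0],
  ],
)

```text
clock: 28.58
eef_pos: [0.2262, 0.0577, 0.8695]
tool_rot: [-0.078, 0.921, 0.015, 0.381]
ft_force: [0.1, 0.1, -1.1]
grip_width: 0.0436
grasp_force: 61.9
```

```bash
python3 rat.py T2.npy
```

```text
28.57 [ 0.524 -0.169  1.151  2.15  -0.277  0.246] [0.226 0.058 0.869] az now 14.3 grip 0.0436 62
tilt [44.79  7.15] to [51.43  9.45] ratchet az 18.1 by 6.9, then turn 0.4
up100 [-70.  -3. -71.] out100 [-70.  16.  69.]
```

>>> step_arm(
  rows=[
    [[-30,-15,-95],0],
  ],
)

```text
clock: 28.7
eef_pos: [0.2127, 0.0376, 0.8831]
tool_rot: [-0.08, 0.915, 0.023, 0.394]
ft_force: [-0.7, -0.2, -1.3]
grip_width: 0.0432
grasp_force: 61.9
```

>>> step_arm(
  rows=[
    [[-30,0,-95],0],
  ],
)

```text
clock: 28.82
eef_pos: [0.1898, 0.0229, 0.9073]
tool_rot: [-0.072, 0.898, 0.015, 0.434]
ft_force: [1.1, -0.9, -0.8]
grip_width: 0.0431
grasp_force: 62.0
```

```bash
python3 rat.py T2.npy
```

```text
28.82 [ 0.188 -0.2    1.275  2.15  -0.056 -0.   ] [0.19  0.023 0.907] az now 6.9 grip 0.0431 62
tilt [51.43  6.64] to [51.43  9.45] ratchet az 98.1 by 2.2, then turn 0.2
up100 [-78.  -4. -62.] out100 [ -3. 100.  -2.]
```

```bash
python3 rat.py T2.npy
python3 - <<'E'
from ins import *
h=np.load('h2.npy'); o=bot.get_obs(); M=R.from_quat(o['tool_rot']).as_matrix()
A=tcp_for(NS,h,.09,M); B=tcp_for(NS,h,.045,M); print(A,B)
p=o['eef_pos']; w=[]
pts=[p,np.array([.28,.05,.60]),np.array([.36,.07,.38]),A,B]
for a,b in zip(pts,pts[1:]):
    m=int(np.ceil(np.linalg.norm(b-a)/.062)); w+=[a+(b-a)*i/m for i in range(1,m+1)]
show(rows(w))
E
```

```text
28.82 [ 0.188 -0.2    1.275  2.15  -0.056 -0.   ] [0.19  0.023 0.907] az now 6.9 grip 0.0431 62
tilt [51.43  6.64] to [51.43  9.45] ratchet az 98.1 by 2.2, then turn 0.2
up100 [-78.  -4. -62.] out100 [ -3. 100.  -2.]
[0.50362543 0.10706446 0.20595943] [0.52577675 0.11101021 0.16698943]
[[[30, 4, 44], 0], [[60, 8, 88], 0], [[91, 12, 132], 0], [[121, 16, 176], 0], [[151, 21, 220], 0], [[181, 25, 264], 0], [[212, 29, 314], 0], [[242, 33, 365], 0], [[272, 37, 415], 0], [[302, 41, 465], 0], [[313, 46, 521], 0], [[324, 52, 577], 0]]
[[[335, 57, 633], 0], [[345, 63, 689], 0], [[362, 65, 730], 0]]
```

>>> step_arm(
  rows=[
    [[30,4,44],0],
    [[60,8,88],0],
    [[91,12,132],0],
    [[121,16,176],0],
    [[151,21,220],0],
    [[181,25,264],0],
    [[212,29,314],0],
    [[242,33,365],0],
    [[272,37,415],0],
    [[302,41,465],0],
    [[313,46,521],0],
    [[324,52,577],0],
  ],
)

```text
clock: 30.32
eef_pos: [0.4317, 0.091, 0.2918]
tool_rot: [-0.074, 0.898, 0.017, 0.434]
ft_force: [0.9, -0.1, -0.9]
grip_width: 0.0433
grasp_force: 62.0
```

>>> step_arm(
  rows=[
    [[11,5,56],0],
    [[21,11,100],0],
    [[21,11,105],0],
  ],
)

```text
clock: 30.7
eef_pos: [0.4974, 0.1091, 0.2049]
tool_rot: [-0.075, 0.9, 0.016, 0.429]
ft_force: [0.2, -1.0, -0.7]
grip_width: 0.0433
grasp_force: 61.9
```

```bash
python3 rat.py T2.npy;python3 pos.py S h2.npy
python3 - <<'E'
from ins import *
im,d,X=look("wrist"); np.savez("w5.npz",im=im,d=d,X=X); cv2.imwrite("pics/w5.png",im[...,::-1])
E
python3 pos.py S h2.npy
```

```text
30.7 [ 0.268  0.051 -0.918 -0.279 -0.115  0.048] [0.497 0.109 0.205] az now 12.4 grip 0.0433 62
tilt [50.8   6.84] to [51.43  9.45] ratchet az 71.9 by 2.1, then turn 0.4
up100 [-77.  -4. -63.] out100 [-31.  89.  33.]
30.7 heel in nest axes [-6.5  3.3 91.8] (np.float64(50.79917169442293), np.float64(6.839502598663091)) F deck [-0.3 -1.  -0.6] down10 [3.5 0.4 9.3] ex10 [-9.4  0.1  3.5]
30.75 heel in nest axes [-4.5  3.2 93.6] (np.float64(51.041486580394505), np.float64(6.849210393410699)) F deck [-1.2 -0.5 -0. ] down10 [3.6 0.4 9.3] ex10 [-9.3  0.1  3.6]
```

View pics/w5.png

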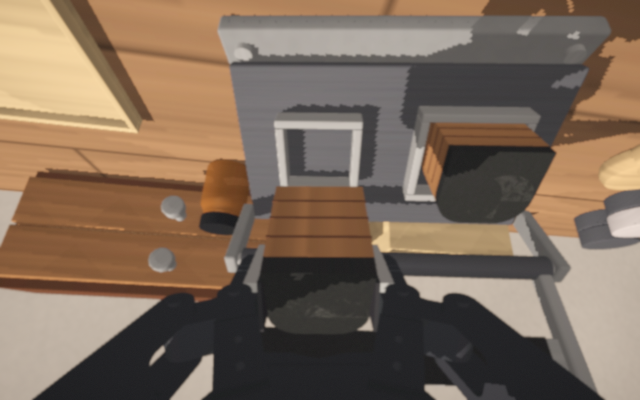

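Run:
```python
from heeltop import *
f=np.load('w5.npz'); X,d=f['X'],f['d']; top(X,d,(258,332,262,380),NEST=NS)
e=(X[d>0]-NS)@Rd*1000; k=(abs(e[:,0])<40)&(abs(e[:,1])<40)&(e[:,2]>11)&(e[:,2]<20); print("fence",k.sum(),np.percentile(e[k],[1,99],axis=0).round(1))
```

```text
n in deck [0.003 0.036 0.999] 6627
x [-29.2  12.9] y [-15.9  27. ] z [144.4 145.5 146.6]
((-7.670343399047852, 5.984407424926758), (44.91746139526367, 44.67134094238281), 89.09815979003906)
fence 2042 [[-31.5 -30.8  11.3]
 [ 25.3  30.5  17.3]]
```

>>> step_arm(
  rows=[
    [[6,-3,25],0],
    [[14,-2,46],0],
    [[21,-1,67],0],
    [[21,-1,67],0],
    [[21,-1,67],0],
  ],
)

```text
clock: 31.38
eef_pos: [0.5378, 0.112, 0.1545]
tool_rot: [-0.074, 0.897, 0.017, 0.435]
ft_force: [0.1, -0.6, -1.0]
grip_width: 0.0434
grasp_force: 61.9
```

```bash
python3 pos.py S h2.npy
```

```text
31.375 heel in nest axes [ 4.5 -0.8 28.2] (np.float64(51.60479454627593), np.float64(6.903915892629275)) F deck [-0.5 -0.6 -0.8] down10 [3.7 0.4 9.3] ex10 [-9.3  0.1  3.7]
```

>>> step_arm(
  rows=[
    [[5,0,3],0],
    [[8,0,10],0],
    [[10.5,0.5,17],0],
    [[13,1,23],0],
    [[13,1,23],0],
    [[13,1,23],0],
  ],
)

```text
clock: 32.12
eef_pos: [0.5472, 0.1131, 0.1289]
tool_rot: [-0.073, 0.897, 0.016, 0.435]
ft_force: [-13.8, -4.6, 14.5]
grip_width: 0.0431
grasp_force: 65.8
```

```bash
python3 pos.py S h2.npy
```

```text
32.125 heel in nest axes [-0.1 -1.5  1.3] (np.float64(51.59881439177319), np.float64(6.799628777878067)) F deck [-5.2 -2.1 19.7] down10 [3.7 0.5 9.3] ex10 [-9.3  0.1  3.7]
```

>>> step_arm(
  rows=[
    [[0,0,0],0],
    [[0,0,0],0],
    [[0,0,0],0],
    [[-8,-1,-22],0],
    [[-20,-2,-70],0],
    [[-20,-2,-115],0],
  ],
  claw=-1,
)

```text
clock: 32.88
eef_pos: [0.4709, 0.1033, 0.2165]
tool_rot: [-0.074, 0.898, 0.017, 0.434]
ft_force: [-0.4, 0.3, 1.2]
grip_width: 0.0853
grasp_force: 0.0
```

```bash
python3 st.py
python3 - <<'E'
from heeltop import *
im,d,X=look("wrist"); np.savez("w6.npz",im=im,d=d,X=X); cv2.imwrite("pics/w6.png",im[...,::-1])
for N_,lim in ((NL,38),(NS,30)):
    e=(X[d>0]-N_)@Rd*1000; k=(abs(e[:,0])<lim)&(abs(e[:,1])<lim)&(e[:,2]>45)&(e[:,2]<65); e=e[k]; k=abs(e[:,2]-np.median(e[:,2]))<4
    print(k.sum(),np.linalg.lstsq(np.c_[e[:,:2],np.ones(len(e))][k],e[k,2],rcond=None)[0].round(3),cv2.minAreaRect(e[k][:,:2].astype(np.float32)))
H=(NL+NS)/2+ex*.065+n*.059
for c in ("top","scene","wrist"):
    if c=="wrist": XX,dd=X,d
    else: _,dd,XX=look(c)
    e=(XX[dd>0]-H); l=np.array([np.cos(psi),np.sin(psi),0]); u=e@l; v=e@ey; w=e[:,2]
    rr=np.hypot(u,w); k=(abs(v)<.095)&(rr>.142)&(rr<.168)&(w>.10); 
    if k.sum(): print(c,k.sum(),"bar u,w mm",np.median(u[k])*1000,np.percentile(w[k],[5,50,95])*1000)
print("hinge",H)
E
```

```text
32.875 [ 0.273 -0.031 -0.966 -0.257 -0.119  0.052] [0.4709 0.1033 0.2165] R [[-0.612, -0.147, 0.777], [-0.118, 0.989, 0.094], [-0.782, -0.034, -0.622]] tilt 51.51 head 6.9
5375 [9.0000e-03 2.0000e-03 5.5009e+01] ((-3.33544921875, -0.18260765075683594), (57.90262222290039, 61.38087844848633), 0.37499871850013733)
2923 [1.400e-02 0.000e+00 5.494e+01] ((-3.695117950439453, -0.7131233215332031), (45.177764892578125, 44.14186096191406), 0.03054569661617279)
top 255 bar u,w mm -37.42719833706898 [153.2991227  158.1735106  163.01316872]
scene 273 bar u,w mm -31.440242367857877 [153.50072185 157.5461371  161.28517411]
hinge [0.62827484 0.18064807 0.142094  ]
```

Run:
```python
from plan import *
a=np.array([.415,.12,.30]); b=np.array([.47,.160,.395])
p=bot.get_obs()['eef_pos']
show(rows([p+(a-p)*.5,a,a+(b-a)*.3,a+(b-a)*.6,b]+[b]*5,[10,20,30,40,50,60,70,80,90,90]))
```

```text
[[[-16, 11, -46], 10.0], [[-33, 22, -93], 20.0], [[-67, 30, -97], 30.0], [[-101, 39, -100], 40.0], [[-146, 50, -105], 50.0], [[-146, 50, -105], 60.0], [[-146, 50, -105], 70.0], [[-146, 50, -105], 80.0], [[-146, 50, -105], 90.0], [[-146, 50, -105], 90.0]]
```

>>> step_arm(
  rows=[
    [[-16,11,-46],10],
    [[-33,22,-93],20],
    [[-67,30,-97],30],
    [[-101,39,-100],40],
    [[-146,50,-105],50],
    [[-146,50,-105],60],
    [[-146,50,-105],70],
    [[-146,50,-105],80],
    [[-146,50,-105],90],
    [[-146,50,-105],90],
  ],
)

```text
clock: 34.28
eef_pos: [0.4723, 0.1604, 0.3916]
tool_rot: [0.582, 0.688, 0.317, 0.295]
ft_force: [-0.2, -0.2, -0.3]
grip_width: 0.0855
grasp_force: 0.0
```

```bash
python3 st.py
python3 - <<'E'
from heeltop import *
im,d,X=look("wrist"); np.savez("w7.npz",im=im,d=d,X=X); cv2.imwrite("pics/w7.png",im[...,::-1])
for r in bot.trace("frame_bar","wrist")[:2]: print(r['score'],r['uv'],r['pixels'].sum())
H=(NL+NS)/2+ex*.065+n*.059; l=np.array([np.cos(psi),np.sin(psi),0])
e=X[d>0]-H; u=e@l*1000; v=e@ey*1000; w=e[:,2]*1000; rr=np.hypot(u,w)
k=(abs(v)<95)&(rr>140)&(rr<170)&(w>100)&(u<0)
print(k.sum(),np.percentile(u[k],[2,50,98]),np.percentile(w[k],[2,50,98]),np.percentile(v[k],[2,98]))
from scipy.optimize import least_squares
f=lambda c: np.hypot(u[k]-c[0],w[k]-c[1])-7
s=least_squares(f,[-33,151],loss='soft_l1'); print("bar",s.x,np.hypot(*s.x),"th",np.radians(210)-np.arctan2(s.x[1],s.x[0]),np.abs(s.fun).mean())
E
```

```text
34.275 [ 0.442 -0.26  -0.582  0.38  -0.25   1.73 ] [0.4723 0.1604 0.3916] R [[-0.148, 0.614, 0.775], [0.988, 0.121, 0.093], [-0.037, 0.78, -0.625]] tilt 51.31 head 6.9
0.64 [269.6, 158.7] 16378
4545 [-42.17860871 -39.93121066 -32.14294437] [147.27871044 155.52043702 158.61455112] [-89.05475738  92.5513655 ]
bar [-34.60641376 151.23248823] 155.14144955037332 th 1.8694389467669315 0.3901952848442392
```

View pics/w7.png

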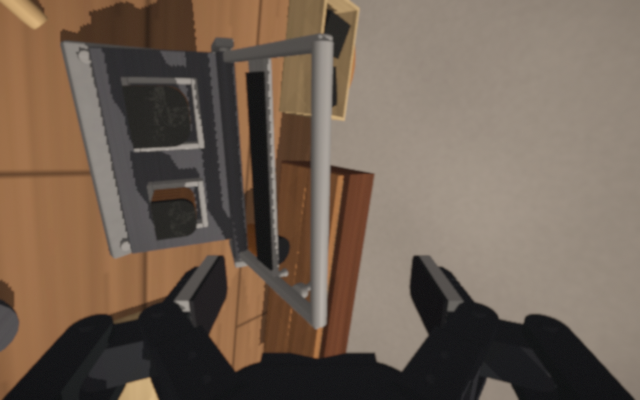

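```bash
cat > bar.py <<'E'
from ins import *
H=(NL+NS)/2+ex*.065+n*.059; l=np.array([np.cos(psi),np.sin(psi),0]); zz=np.array([0,0,1.])
def B(th): a=np.radians(210)-th; return H+.155*(np.cos(a)*l+np.sin(a)*zz)
E
python3 - <<'E'
from bar import *
o=bot.get_obs(); M=R.from_quat(o['tool_rot']).as_matrix(); g=B(1.869)-.054*M[:,2]
print(g); show(rows([g]))
E
```

```text
[0.55230566 0.1695327  0.32690663]
[[[0, 0, 104], 0]]
```

>>> step_arm(
  rows=[
    [[0,0,45],0],
    [[0,0,85],0],
    [[0,0,102],0],
    [[0,0,102],0],
    [[0,0,102],0],
  ],
)

```text
clock: 35.0
eef_pos: [0.5506, 0.1697, 0.3297]
tool_rot: [0.582, 0.687, 0.318, 0.295]
ft_force: [-0.7, 0.5, 0.9]
grip_width: 0.0854
grasp_force: 0.0
```

>>> step_arm(
  rows=[
    [[0,0,0],0],
    [[0,0,0],0],
    [[0,0,0],0],
    [[0,0,0],0],
    [[0,0,0],0],
    [[0,0,0],0],
    [[0,0,0],0],
  ],
  claw=1,
)

```text
clock: 35.88
eef_pos: [0.5507, 0.1697, 0.3298]
tool_rot: [0.583, 0.687, 0.319, 0.295]
ft_force: [-4.6, -0.9, 3.0]
grip_width: 0.0121
grasp_force: 58.6
```

```bash
python3 st.py
python3 - <<'E'
from bar import *
o=bot.get_obs(); print(o['grip_width'],o['grasp_force'],o['ft_force'])
M=R.from_quat(o['tool_rot']).as_matrix()
off=M.T@(B(1.869)-o['eef_pos']); print("bar in tool",off*1000); np.save('boff.npy',off)
th=np.linspace(1.869,0,49)[1:]
W=[B(t)-M@off for t in th]; show(rows(W[:24]))
E
```

```text
35.875 [ 0.379 -0.036 -0.58   0.145 -0.202  1.691] [0.5507 0.1697 0.3298] R [[-0.147, 0.612, 0.777], [0.989, 0.118, 0.094], [-0.034, 0.782, -0.623]] tilt 51.48 head 6.9
0.012129622247751319 58.556753396987915 [-4.63631342 -0.89665537  2.98949923]
bar in tool [-0.35642285 -1.44804123 57.08217602]
[[[0, -5, -4], 0], [[0, -10, -7], 0], [[0, -15, -10], 0], [[0, -20, -13], 0], [[0, -25, -16], 0], [[-1, -31, -19], 0], [[-1, -36, -21], 0], [[-1, -42, -24], 0], [[-1, -48, -26], 0], [[-1, -53, -28], 0], [[-1, -59, -29], 0], [[-1, -65, -30], 0]]
[[[-1, -71, -32], 0], [[-1, -77, -32], 0], [[-1, -83, -33], 0], [[-1, -89, -34], 0], [[-1, -95, -34], 0], [[-1, -101, -34], 0], [[-1, -107, -33], 0], [[0, -113, -33], 0], [[0, -119, -32], 0], [[0, -125, -31], 0], [[0, -131, -30], 0], [[0, -137, -28], 0]]
```

>>> step_arm(
  rows=[
    [[0,-5,-4],0],
    [[0,-10,-7],0],
    [[0,-20,-13],0],
    [[-1,-31,-19],0],
    [[-1,-42,-24],0],
    [[-1,-53,-28],0],
    [[-1,-65,-30],0],
    [[-1,-77,-32],0],
    [[-1,-89,-34],0],
    [[-1,-101,-34],0],
    [[0,-113,-33],0],
    [[0,-125,-31],0],
  ],
)

```text
clock: 37.38
eef_pos: [0.4487, 0.1516, 0.2498]
tool_rot: [0.583, 0.688, 0.318, 0.294]
ft_force: [3.3, 0.5, 0.3]
grip_width: 0.0118
grasp_force: 64.0
```

```bash
cat > low.py <<'E'
from bar import *
o=bot.get_obs(); M=R.from_quat(o['tool_rot']).as_matrix(); off=np.load('boff.npy')
e=o['eef_pos']+M@off-H; u,w=e@l,e[2]; t=np.radians(210)-np.arctan2(w,u)
t=(t+np.pi)%(2*np.pi)-np.pi
print(o['clock'],"th",t,"r",np.hypot(u,w),"v",e@ey,"F",o['ft_force'].round(1),o['grip_width'],o['grasp_force'],tv(M[:,2]))
W=[B(q)-M@off for q in np.arange(t-.08,-.001,-.08)]+[B(0)-M@off]; show(rows(W))
E
python3 low.py
```

```text
37.375 th 0.9973133102958869 r 0.15540779154924703 v 7.189698762466791e-05 F [3.3 0.5 0.3] 0.011778985732676455 63.988248109817505 (np.float64(51.34308112964913), np.float64(6.888740521967568))
[[[0, -12, 3], 0], [[0, -24, 7], 0], [[1, -35, 12], 0], [[1, -46, 18], 0], [[2, -57, 24], 0], [[2, -67, 32], 0], [[2, -76, 40], 0], [[3, -84, 49], 0], [[3, -92, 59], 0], [[4, -99, 69], 0], [[4, -106, 79], 0], [[5, -111, 91], 0]]
[[[5, -113, 96], 0]]
```

>>> step_arm(
  rows=[
    [[0,-12,3],0],
    [[0,-24,7],0],
    [[1,-35,12],0],
    [[1,-46,18],0],
    [[2,-57,24],0],
    [[2,-67,32],0],
    [[2,-76,40],0],
    [[3,-84,49],0],
    [[3,-92,59],0],
    [[4,-99,69],0],
    [[4,-99,69],0],
    [[4,-99,69],0],
  ],
)

```text
clock: 38.88
eef_pos: [0.4429, 0.1509, 0.1284]
tool_rot: [0.584, 0.69, 0.312, 0.293]
ft_force: [-5.5, -4.7, -9.3]
grip_width: 0.0121
grasp_force: 70.5
```

```bash
python3 low.py
```

```text
38.875 th 0.18460268720678563 r 0.153286460297753 v 0.00010780327264168998 F [-5.5 -4.7 -9.3] 0.01210031421958229 70.46485662460327 (np.float64(50.63836497833233), np.float64(6.557138288220784))
[[[0, -7, 10], 0], [[1, -13, 21], 0], [[1, -14, 25], 0]]
```

>>> step_arm(
  rows=[
    [[0,-4,5],0],
    [[0,-7,10],0],
    [[0,-10,15],0],
    [[1,-12,20],0],
    [[1,-14,25],0],
    [[1,-14,25],0],
  ],
)

```text
clock: 39.62
eef_pos: [0.4543, 0.1529, 0.1026]
tool_rot: [0.584, 0.689, 0.313, 0.293]
ft_force: [-4.7, -4.9, -8.8]
grip_width: 0.0116
grasp_force: 72.2
```

```bash
python3 low.py
```

```text
39.625 th 0.0006181624853134338 r 0.15346616312842218 v 8.567471944375856e-05 F [-4.7 -4.9 -8.8] 0.011561668447875798 72.17887759208679 (np.float64(50.79232160552511), np.float64(6.598985274790637))
[[[0, -1, 0], 0]]
```

>>> step_arm(
  rows=[
    [[0,-1,2],0],
    [[0,-1,3],0],
    [[0,-1,3],0],
  ],
)

```text
clock: 40.0
eef_pos: [0.4554, 0.153, 0.1006]
tool_rot: [0.584, 0.689, 0.314, 0.293]
ft_force: [-3.6, -3.5, -8.2]
grip_width: 0.0115
grasp_force: 72.4
```

```bash
python3 low.py
python3 - <<'E'
from bar import *
im,d,X=look("scene")
print()
E
```

```text
40.0 th -0.014607268159805287 r 0.15346381561851596 v 8.89208868245398e-05 F [-3.6 -3.5 -8.2] 0.011539832750858924 72.39160180091858 (np.float64(50.85308246605352), np.float64(6.664354378120162))
[[[0, -1, -3], 0]]
```

Slightly reduced; a little lower still.

>>> step_arm(
  rows=[
    [[0,-1,2],0],
    [[0,-2,3],0],
    [[0,-2,3],0],
  ],
)

```text
clock: 40.42
eef_pos: [0.4568, 0.1533, 0.098]
tool_rot: [0.584, 0.688, 0.315, 0.294]
ft_force: [-13.3, -5.5, 0.1]
grip_width: 0.0116
grasp_force: 73.8
```

>>> step_arm(
  rows=[
    [[0,-1,2],0],
    [[0,-2,3],0],
    [[0,-2,3],0],
  ],
)

```text
clock: 40.8
eef_pos: [0.4584, 0.1537, 0.0962]
tool_rot: [0.583, 0.688, 0.316, 0.295]
ft_force: [-30.6, -8.1, 18.8]
grip_width: 0.0118
grasp_force: 80.4
```

```bash
python3 low.py
```

```text
40.8 th -0.04858336325601442 r 0.15288122446025168 v 0.00026131499469372887 F [-30.6  -8.1  18.8] 0.011792550680871263 80.37871599197388 (np.float64(51.17835531071217), np.float64(6.712317065035998))
[[[-1, 1, -8], 0]]
```

>>> step_arm(
  rows=[
    [[0,2,-3],0],
    [[0,2,-3],0],
  ],
)

```text
clock: 41.05
eef_pos: [0.4571, 0.1534, 0.0984]
tool_rot: [0.584, 0.688, 0.315, 0.294]
ft_force: [-1.8, -3.3, -5.2]
grip_width: 0.0118
grasp_force: 76.1
```

>>> step_arm(
  rows=[
    [[0,0,0],0],
    [[0,0,0],0],
    [[0,0,0],0],
    [[0,0,0],0],
  ],
  claw=0.1,
)

```text
clock: 41.55
eef_pos: [0.4586, 0.1543, 0.0998]
tool_rot: [0.583, 0.687, 0.317, 0.294]
ft_force: [-0.2, -0.4, 0.7]
grip_width: 0.0388
grasp_force: 0.0
```

>>> step_arm(
  rows=[
    [[0,0,-20],0],
    [[0,0,-50],0],
    [[0,0,-90],0],
    [[0,0,-140],0],
    [[0,0,-140],0],
  ],
)

```text
clock: 42.18
eef_pos: [0.3606, 0.1538, 0.2116]
tool_rot: [0.587, 0.688, 0.312, 0.292]
ft_force: [-0.0, 1.0, 0.2]
grip_width: 0.0384
grasp_force: 0.0
```

```bash
python3 st.py
python3 - <<'E'
from bar import *
im,d,X=look("wrist"); cv2.imwrite("pics/w8.png",im[...,::-1])
im2,d2,X2=look("scene"); cv2.imwrite("pics/s8.png",im2[...,::-1])
for XX,dd in ((X,d),(X2,d2)):
    e=((XX[dd>0]-H)@Rd)*1000; k=(abs(e[:,1])<95)&(abs(e[:,0]+155)<14)&(abs(e[:,2])<25)
    print(k.sum(),np.percentile(e[k],[2,50,98],axis=0).round(1) if k.sum() else '')
    for y in (55,-55):
        k=(abs(e[:,1]-y)<25)&(e[:,0]>-78)&(e[:,0]<-52)&(abs(e[:,2])<25)
        if k.sum(): print(" cross",k.sum(),np.median(e[k],axis=0).round(1),np.percentile(e[k,2],95))
E
```

```text
42.175 [ 0.63  -0.213 -1.087 -0.118 -0.391  1.872] [0.3606 0.1538 0.2116] R [[-0.141, 0.625, 0.768], [0.989, 0.116, 0.087], [-0.034, 0.772, -0.635]] tilt 50.6 head 6.5
3250 [[-161.7  -89.7   -0.8]
 [-156.5   16.3    4.9]
 [-148.8   92.3    6.9]]
 cross 1367 [-65.3  56.2   6.2] 7.218059820189428
 cross 613 [-63.4 -43.5   6.2] 7.067146596703552
214 [[-157.4  -91.2   -3.1]
 [-148.5   -3.1    4.4]
 [-144.1   91.2    9.1]]
 cross 78 [-64.5  53.1   7.1] 9.915805094777548
 cross 90 [-64.9 -58.3   7. ] 9.411481485962838
```

View pics/w8.png

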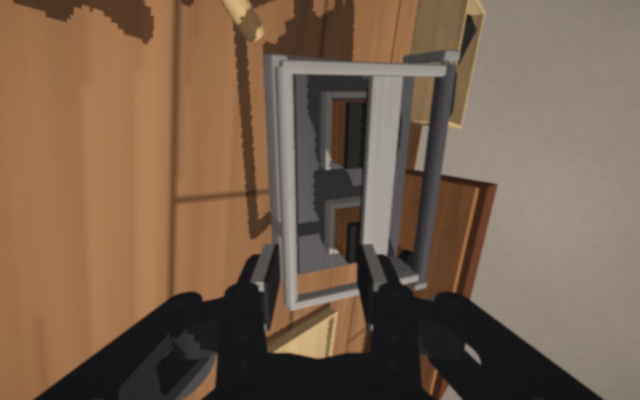

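>>> step_arm(
  rows=[
    [[0,0,0],0],
    [[0,0,0],0],
    [[0,0,0],0],
    [[0,0,0],0],
  ],
)

```text
clock: 42.78
eef_pos: [0.3612, 0.1529, 0.2048]
tool_rot: [0.588, 0.69, 0.305, 0.29]
ft_force: [-0.4, 0.3, 0.2]
grip_width: 0.0385
grasp_force: 0.0
```

```bash
python3 -c "
from workcell import bot
o=bot.get_obs(); print(o['ft_force'].round(1),o['joint_pos'].round(3)); print(bot.job_done())"
```

```text
[-0.4  0.3  0.2] [ 0.627 -0.193 -1.087 -0.121 -0.391  1.872]
the job is handed in; nothing more can be done
None
```

Both heels measured flat in their nests, about 3–4 mm off centre. The frame was lowered under grip and measured lying on them within about 1 mm of closed, then released. The job was handed in at about 43 s; no verdict was returned, and I did not check the bystanders again before hand-in.

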